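Lock off the honing machine, strip its left-hand spindle and hang up the wheels

ROBOT

A 6-joint arm with a two-finger parallel gripper is mounted at the origin on the work surface. World frame = base frame: x ahead of the robot, y to its left, z up, the work surface at z = 0. Lengths are in m, angles in rad, forces in N, time in s.
With the tool pointing down it reaches from about 0.375 to 0.925 m from the base axis. Payload 5.7 kg.
Tool frame: the origin (TCP) lies at the very end of the fingers, on their centre line; the grasp point (between the pads) lies 19 mm behind it; z points along the fingers, y is the line along which they close (so a half turn about z gives the same grasp; the last joint's range is limited). The gripper opens to 85 mm and grips with 20 to 120 N. Pads are 22 mm wide; open, the fingers measure 114 mm over their backs; the gripper's body (76 mm by 85 mm) begins 54 mm behind the grasp point. The pads swing forward as they close: fully open they stand 13 mm farther back than shut.
Start: joints at [0.991, 0.359, 1.51, -0, 1.272, -0.115], TCP at [0.269, 0.536, 0.231] pointing down, gripper open.
Joint ranges: [-2.97, 2.97], [-1.01, 2.36], [0.21, 2.38], [-0.96, 4.11], [0.2, 2.71], [-2.98, 2.98]. Speed limits (rad/s): [2.39, 2.39, 3.14, 3.14, 3.14, 3.14].

INTERFACE

Orientations are given as a rotation vector (axis times angle).
In Python, from rig import sensors, vision, workorder gives the robot as it stands.
- The arm moves only by the tool carry_out, never from a script. Its argument "deltas" is text: rows parted by semicolons, each of 6 numbers parted by spaces: the shift along the tool's x, y, z in m, then the turn, a rotation vector about the tool's x, y, z in rad. A call has 1 to 20 rows; each row is the pose to reach, as a shift and turn from the pose commanded when the call began, along the tool's axes at that moment; what a row does not reach only later rows make up. A row lasts 1/8 s, in which the tool goes at most 62.5 mm and 10.7 degrees, less where a joint would pass 70% of its speed; a pose out of reach is approached as far as the arm can. A call with a gripper value outside its range is refused whole. "jaw" is the finger opening in m, from 0 to 0.0854, set as the call begins (left out, the last holds). The fingers move at their own pace and stop on an object; "squeeze" is the grip in N (left out, the last holds). Time passes only in rows, so rows that repeat a pose let the fingers close. It gives the time, the measured TCP pose, the force, the opening and the grip force at its end, in the units of the state.
- sensors.sense(): the state, without advancing time (a new reading comes with each control period).
- vision.get_image(name): name is "scene" or "top" or "wrist"; returns a dict with "color" (384x512x3 uint8, red, green, blue), "depth" (384x512 float32, m along the optical axis (not along the pixel's ray), 0 where there is no reading), "vertical_fov" (degrees; the focal length in pixels is half the picture's height over the tangent of half this angle, whatever the lens; pixels are square), "cx", "cy" (the principal point, pixels), "world_to_cam" (4x4, takes a point from world to camera coordinates); the wrist camera has in their place "hand_eye" (4x4, takes a point from camera to tool coordinates, whose origin is the TCP and whose axes are the flange's). Camera axes: x right, y up, looking along -z (the intrinsics and any distortion apply to the point x, -y, -z); pixel columns grow to the right and rows downward; lengths in m; the calibration is good to about 2 mm. A picture is of the moment at which its call begins: read the wrist's pose just before it.
- workorder.job_done(): hands the job in; it is judged then, once.
The state is a dict: "t": time; "qpos": joint angles; "joint_velocities": joint speeds; "joint_efforts": joint torques, N m; "ee_pos": TCP position; "ee_rot": TCP orientation; "force": force on the tool from outside, world axes, zero at the start; "wrist_torque": the same for the moment, N m; "gripper_width": opening from 0.0 (shut) to 1.0 (fully open); "grip_force": force on a finger pad.
Only numpy, scipy, OpenCV 4.12 (cv2) and the standard library are available. Lean on these libraries where they do the work, as an engineer would, in place of code of your own. Each camera call takes 0.05 s, during which the arm holds its last target. There are 200 camera calls.

TASK

Shut down the honing machine and put its wheels away. First press the hinged red stop cover down until it snaps shut and stays shut; only then unscrew the brass spindle nut to its stop (left-hand thread: it loosens clockwise), slide out the slotted washer and lay it flat in the steel tray. Hang the wheel from the spindle and every honing wheel lying on the bench on the rack's slanted pegs, one to a peg and fully home against the board, and leave the planes and other things on the bench where they are.

Things in the scene. Friction and masses are not known exactly. Their poses are not given: they have to be found in the camera images.
- stop_cover (a joint): angle (rad) of the hinged red stop cover on the yellow switch box at the front of the honing machine: 0 shut flat, up to 0.65 open. Level hinge on the side nearer the spindle; the free edge points away from it. Its stiff hinge keeps it where it is left; over the last 0.2 rad its tongue snaps under a sprung catch that holds it shut. Pressed straight down 42 mm from the hinge it takes about 12 N
- cover_pad (a point): centre of the top of the cover's round press pad (38 mm across, 12 mm above the cover's underside), 42 mm from the hinge; moves with the cover. The cover is 72 x 80 x 6 mm; shut, its pad lies 90 mm above the bench. Its axes are the cover's: y along the hinge, x from the free edge to the hinge
- cover_hinge (a point): middle of the cover's hinge line, 78 mm above the bench. Its axes are the cover's
- spindle (a point): on the axis of the honing machine's upright spindle, at the top of the flange on which wheel_a sits, 110 mm above the bench; z up, x pointing from the switch to the spindle. Flange 52 mm across; pilot above it 34 mm across, up to 128 mm above the bench; threaded stud 16 mm across, up to 168 mm
- machine: the dark green honing machine, fixed to the bench; origin on the bench under its middle, 50 mm before the spindle along its x. Housing 225 mm (x) by 190 mm (y): 100 mm high from 20 mm before to 110 mm behind the origin, where the spindle stands; the front deck, to 105 mm before the origin, is 50 mm high and carries the 80 x 92 mm switch box, 74 mm high
- nut (a joint): turn (rad) of the spindle's brass hand nut, which has a LEFT-HAND thread: 0 is tight, it loosens by turning CLOCKWISE seen from above, up to a stop at 6.0 rad where it stays captive on the stud; it rises 5.5 mm per full turn (5.3 mm in all). Friction about 0.1 N m; it stays where it is left
- nut_mid (a point): middle of the hand nut (hexagonal, 28 mm across flats, 32 mm across corners, 22 mm high), on the spindle's axis; tight, its underside is 142.5 mm and its top 164.5 mm above the bench. Flats face along its own x axis and every 60 degrees from it; z up
- washer_mid (a point): slotted (C-shaped) steel washer 56 mm across, plate 6 mm thick with a 3 mm raised rim on top, with a finger tab; the point is the C's centre half-way up the plate. Starts on wheel_a round the stud, underside at 136 mm. x points from tab to slot mouth (slot 19 mm). The rim locks it under the tight nut; nut unscrewed, it slides out level, tab first, along -x, free after 50 mm. 0.1 kg
- washer_tab (a point): point to grip on the washer's finger tab, 55 mm from washer_mid along the washer's -x; the tab is 18 mm wide (along y), 6 mm thick and runs from 30 to 76 mm from the centre; at the start it hovers above the machine with 36 mm free below it
- tray: open steel parts tray, fixed, origin at the centre of its underside: 145 mm (x) by 105 mm (y) outside, walls 22 mm high and 4 mm thick, floor 4 mm
- wheel_a_mid (a point): tan leather honing wheel, at the start on the machine's spindle under washer and nut. Ring 66 mm across, 26 mm thick, bore 38 mm, 0.15 kg; this point is its centre, half-way up, z along its axis; both faces are alike. The bore passes over the nut
- wheel_b_mid (a point): cream felt honing wheel, lying flat on the bench at the start, may be absent. Ring 66 mm across, 26 mm thick, bore 38 mm, 0.15 kg; this point is its centre, half-way up, z along its axis; both faces are alike. The bore passes over the nut
- wheel_c_mid (a point): green rubber honing wheel, lying flat on the bench at the start, may be absent. Ring 66 mm across, 26 mm thick, bore 38 mm, 0.15 kg; this point is its centre, half-way up, z along its axis; both faces are alike. The bore passes over the nut
- wheel_d_mid (a point): grey rubber honing wheel, lying flat on the bench at the start, may be absent. Ring 66 mm across, 26 mm thick, bore 38 mm, 0.15 kg; this point is its centre, half-way up, z along its axis; both faces are alike. The bore passes over the nut
- peg0 (a point): peg 0 of the wheel rack's four, 82 mm apart: point on its axis 13 mm out from the board, the centre of a wheel fully home (left hanging, a wheel rests 6 mm lower down the slope). z points out along the peg, square to the board and 40 degrees from vertical; x up the slope, y along the row. Peg 26 mm thick, 50 mm long, tapered tip
- peg1 (a point): peg 1 of the wheel rack's four, 82 mm apart: point on its axis 13 mm out from the board, the centre of a wheel fully home (left hanging, a wheel rests 6 mm lower down the slope). z points out along the peg, square to the board and 40 degrees from vertical; x up the slope, y along the row. Peg 26 mm thick, 50 mm long, tapered tip
- peg2 (a point): peg 2 of the wheel rack's four, 82 mm apart: point on its axis 13 mm out from the board, the centre of a wheel fully home (left hanging, a wheel rests 6 mm lower down the slope). z points out along the peg, square to the board and 40 degrees from vertical; x up the slope, y along the row. Peg 26 mm thick, 50 mm long, tapered tip
- peg3 (a point): peg 3 of the wheel rack's four, 82 mm apart: point on its axis 13 mm out from the board, the centre of a wheel fully home (left hanging, a wheel rests 6 mm lower down the slope). z points out along the peg, square to the board and 40 degrees from vertical; x up the slope, y along the row. Peg 26 mm thick, 50 mm long, tapered tip
- rack: the wooden wheel rack, fixed; origin on the bench under the middle of the row of pegs, which are rooted 68 mm above the bench; board 124 mm up the slope by 345 mm along y, its lower edge 28 mm above the bench
- bench_plane_mid (a point): metal bench plane with dark wooden handle and knob, 245 x 62 x 100 mm, a bystander; the point is its middle
- wood_smoother_mid (a point): small light wooden smoothing plane, 190 x 62 x 55 mm with an iron and wedge standing 60 mm above it, a bystander; the point is its middle
- oil_bottle_mid (a point): upright amber bottle, 48 mm across, 120 mm high, a bystander; the point is its middle
- iron_mid (a point): loose flat plane iron, 180 x 52 x 5 mm, a bystander; the point is its middle
- paste_bar_mid (a point): green bar of honing paste in a paper sleeve, 36 x 100 x 26 mm, lying between tray and rack, a bystander; the point is its middle
Things that resemble listed ones, but are neither listed nor needed, are in the scene too. Leave any blue or purple look-alike of the part that bears wheel_d_mid alone.

How it is judged:
By the outcome, as a careful person would: the job done as asked, in the order asked, and still so for the second after the job is handed in, with the robot touching nothing.
Of wheel_b, wheel_c, wheel_d only 1 to 3 are there at a start; the rules pass over those that are not, and their reading is None.
At some moment in a run one of wheel_b, wheel_c, wheel_d may be knocked a few centimetres aside while the robot is not near it.
It also fails if it takes over 210 s, if anything falls off the work surface, if the arm or the gripper's body presses on something with over 40 N, if the wrist force passes 120 N, or if a joint passes its speed limit or range.

## Working session

There is one attempt and no reset: what is moved stays moved. The work goes in short steps, Python scripts to look and compute and a tool call to move; the robot and the scene stay as the last step left them, time stands still between calls to the robot, and variables do not carry over. Pictures are saved under pics/ and viewed, at most 14 in all, crops included, and the job is handed in when it is done.

Besides the shell and the picture viewer there is one more tool, called as name(argument=value, ...), one argument or row to a line, values as JSON. carry_out: Moves the arm, as the interface text tells. Its arguments: {"type":"object","properties":{"deltas":{"type":"string"},"jaw":{"type":"number"},"squeeze":{"type":"number"}},"required":["deltas"]}

```bash
ls; mkdir -p pics; cat > h.py <<'E'
import numpy as np, cv2
from rig import sensors, vision, workorder
from scipy.spatial.transform import Rotation as R
def cam(name):
    s=sensors.sense(); im=vision.get_image(name)
    if 'world_to_cam' in im: c2w=np.linalg.inv(np.array(im['world_to_cam']))
    else:
        T=np.eye(4);T[:3,:3]=R.from_rotvec(s['ee_rot']).as_matrix();T[:3,3]=s['ee_pos'];c2w=T@np.array(im['hand_eye'])
    im['c2w']=c2w; im['f']=192/np.tan(np.radians(im['vertical_fov'])/2)
    return im
def save(im,fn,crop=None,k=1):
    c=im['color'][...,::-1]
    if crop: u0,v0,u1,v1=crop; c=c[v0:v1,u0:u1]
    if k!=1: c=cv2.resize(c,None,fx=k,fy=k,interpolation=cv2.INTER_CUBIC)
    cv2.imwrite('pics/'+fn,c)
def px(im,u,v,z=None):
    """world point from pixel: by depth, or on plane height z"""
    d=np.array([(u-im['cx'])/im['f'],-(v-im['cy'])/im['f'],-1.]); M=im['c2w']
    if z is None: t=im['depth'][int(round(v)),int(round(u))]
    else: t=(z-M[2,3])/(M[:3,:3]@d)[2]
    return M[:3,:3]@(d*t)+M[:3,3]
def cloud(im):
    v,u=np.mgrid[:384,:512]; t=im['depth']
    p=np.stack([(u-im['cx'])/im['f']*t,-(v-im['cy'])/im['f']*t,-t],-1)
    w=p@im['c2w'][:3,:3].T+im['c2w'][:3,3]; w[t==0]=np.nan
    return w
E
python3 - <<'E'
from h import *
a=cam('scene');b=cam('top')
save(a,'s0.png',k=1.5);save(b,'t0.png',k=1.5)
for i in(a,b): print([k for k in i], i['cx'],i['cy'],i['f'],i['c2w'].round(3).tolist(),i.get('distortion'))
import pickle
E
```

```text
pics
['color', 'depth', 'vertical_fov', 'cx', 'cy', 'world_to_cam', 'c2w', 'f'] 257.41666369025245 190.66977098334885 376.9952101855102 [[-0.354, -0.486, 0.799, 1.45], [0.935, -0.181, 0.304, 0.342], [-0.003, 0.855, 0.519, 0.71], [0.0, 0.0, 0.0, 1.0]] None
['color', 'depth', 'vertical_fov', 'cx', 'cy', 'world_to_cam', 'c2w', 'f'] 260.04922032445586 195.22114643860414 405.953717737758 [[0.014, 0.992, -0.127, 0.368], [-1.0, 0.012, -0.012, -0.011], [-0.011, 0.127, 0.992, 1.454], [0.0, 0.0, 0.0, 1.0]] None
```

View pics/s0.png

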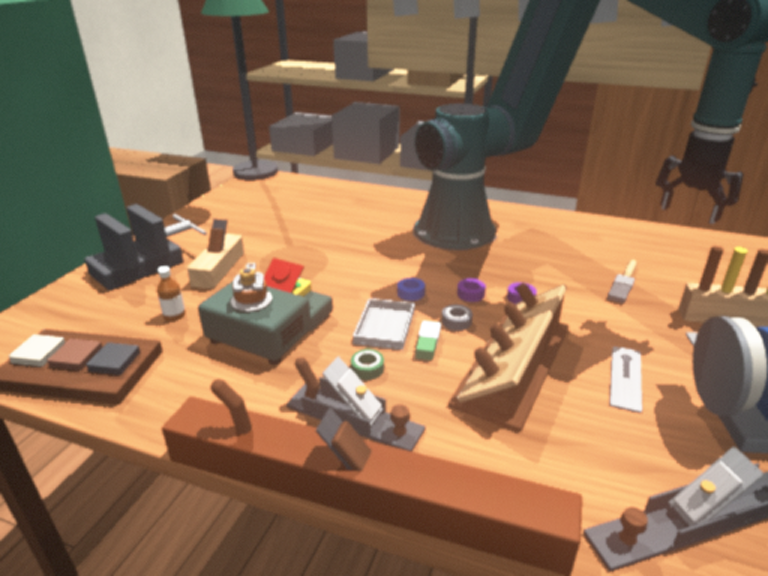

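View pics/t0.png

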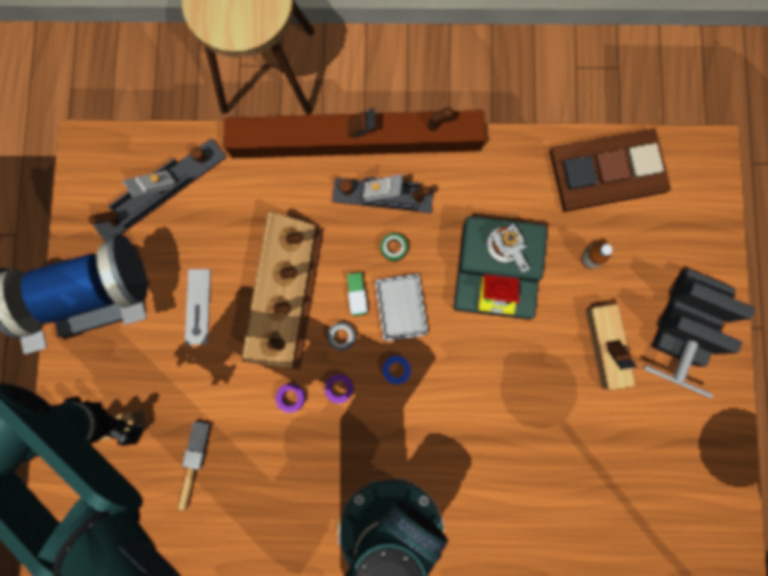

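Top view (px in the 1.5× picture): green wheel (394,246), grey wheel (341,334). Look-alikes to leave: purple (290,397) and (338,388), blue (396,369). Machine with red cover (500,290), nut (512,235), washer tab pointing to (521,262), tray (402,306), rack pegs (293,237), (288,271), (282,307), (276,343). No cream wheel is visible.

```bash
python3 - <<'E'
from h import *
a=cam('scene');b=cam('top')
save(b,'t1.png',crop=(295,130,375,220),k=6.5)
W=cloud(b); S=cloud(a)
print('bench',np.nanmedian(W[300:330,400:450],(0,1)))
P=dict(green=(394,246),grey=(341,334),pur1=(290,397),pur2=(338,388),blue=(396,369),nut=(510,234),tray=(402,306),cover=(500,287),pg0=(293,237),pg1=(288,271),pg2=(282,307),pg3=(276,343),paste=(357,293),tab=(521,262))
for k,(u,v) in P.items():
    print(k,px(b,u/1.5,v/1.5).round(3))
# ring centers via top cloud z range
for k in('green','grey','pur1','pur2','blue'):
    c=px(b,P[k][0]/1.5,P[k][1]/1.5,0.026)
    for name,C in(('top',W),('scene',S)):
        for _ in range(3):
            m=(np.hypot(C[...,0]-c[0],C[...,1]-c[1])<.05)&(C[...,2]>.018)&(C[...,2]<.035)
            q=C[m]; 
            if len(q)<5: break
            (x,y),r=cv2.minEnclosingCircle(q[:,:2].astype(np.float32))
            c2=np.array([x,y]); 
        print(k,name,len(q),c2.round(4),round(r,4),np.median(q[:,2]).round(4) if len(q) else None)
# machine top fit
for z0,z1 in((.095,.105),(.045,.055)):
    m=(W[...,2]>z0)&(W[...,2]<z1)&(W[...,0]>.3)&(W[...,0]<.75)&(W[...,1]<-.1)&(W[...,1]>-.45)
    print('mach',m.sum(),cv2.minAreaRect(W[m][:,:2].astype(np.float32)))
m=(W[...,2]>.012)&(W[...,2]<.026)&(np.hypot(W[...,0]-px(b,268,204,0)[0],W[...,1]-px(b,268,204,0)[1])<.1)
print('tray',m.sum(),cv2.minAreaRect(W[m][:,:2].astype(np.float32)))
E
```

```text
bench [ 1.43805364e-01 -5.67901641e-01  1.38497642e-04]
green [ 0.668 -0.    -0.   ]
grey [ 0.453  0.123 -0.001]
pur1 [ 0.303  0.241 -0.002]
pur2 [0.325 0.127 0.006]
blue [ 0.372 -0.009 -0.001]
nut [ 0.663 -0.251  0.167]
tray [ 0.522 -0.022  0.002]
cover [ 0.556 -0.239  0.108]
pg0 [0.666 0.229 0.101]
pg1 [0.587 0.237 0.103]
pg2 [0.505 0.246 0.109]
pg3 [0.425 0.257 0.107]
paste [0.549 0.086 0.023]
tab [ 0.606 -0.278  0.145]
green top 181 [ 0.6623 -0.    ] 0.0333 0.0254
green scene 255 [0.6629 0.0029] 0.0339 0.0268
grey top 183 [0.4464 0.1214] 0.0329 0.0252
grey scene 192 [0.4469 0.123 ] 0.0348 0.0268
pur1 top 192 [0.3015 0.2367] 0.0329 0.0254
pur1 scene 96 [0.3005 0.2354] 0.0371 0.0268
pur2 top 188 [0.3248 0.1231] 0.0329 0.0259
pur2 scene 157 [0.3256 0.1271] 0.0347 0.0267
blue top 186 [ 0.3695 -0.0106] 0.0326 0.0261
blue scene 161 [ 0.3709 -0.0038] 0.0373 0.0268
mach 798 ((0.6125655174255371, -0.24803444743156433), (0.1832907795906067, 0.19604113698005676), 84.14965057373047)
mach 637 ((0.5829558372497559, -0.2839590013027191), (0.2953205108642578, 0.19901025295257568), 76.18087005615234)
tray 192 ((0.5138151049613953, 0.0021481215953826904), (0.14501453936100006, 0.14985261857509613), 9.42441463470459)
```

View pics/t1.png

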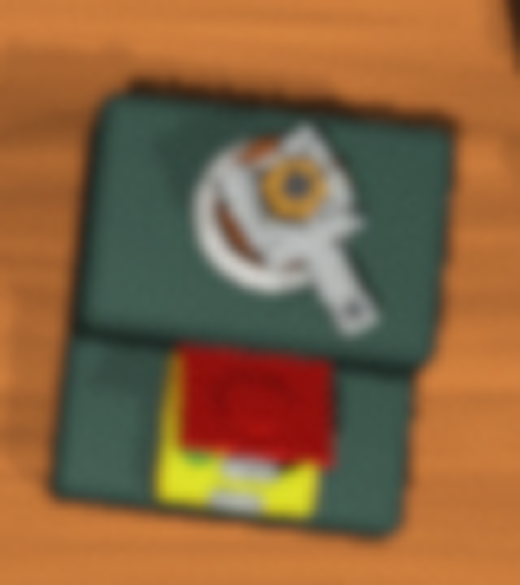

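```bash
cat >> h.py <<'E'
def down(yaw): return R.from_euler('z',yaw)*R.from_euler('x',np.pi)
def cur():
    s=sensors.sense(); return np.array(s['ee_pos']),R.from_rotvec(s['ee_rot'])
def plan(wps,start=None):
    """wps: list of (pos, Rot or yaw). prints deltas relative to start pose + rows needed"""
    p0,r0=start if start else cur(); lp,lr=p0,r0
    for i,(p,r) in enumerate(wps):
        if not isinstance(r,R): r=down(r)
        p=np.array(p,float); d=r0.inv().apply(p-p0); w=(r0.inv()*r).as_rotvec()
        n=max(np.linalg.norm(p-lp)/.0625,np.degrees((lr.inv()*r).magnitude())/10.7)
        print(i,'rows%.1f'%n,' '.join('%.4f'%x for x in np.r_[d,w])); lp,lr=p,r
E
python3 - <<'E'
from h import *
s=sensors.sense(); p,r=cur(); print(p,s['ee_rot'],r.as_matrix().round(3).tolist(),s['gripper_width'])
a=cam('wrist'); print(np.array(a['hand_eye']).round(4).tolist(),a['f'],a['cx'],a['cy'])
x=r.apply([1,0,0]); y0=np.arctan2(x[1],x[0]); print('yaw',y0,'q1,q6',s['qpos'][0],s['qpos'][5])
plan([([.5,.1,.42],y0-np.pi/4),([.55,-.24,.42],y0-np.pi/2)])
plan([([.48,.1,.42],0),([.54,-.24,.40],0)])
E
```

```text
[0.26870466 0.53598816 0.23074331] [-7.23422545e-01 -3.05673680e+00  1.78477359e-03] [[-0.894, 0.448, -0.001], [0.448, 0.894, -0.001], [0.0, -0.001, -1.0]] 1.0010216876649511
[[-0.0005, 0.9502, 0.3116, 0.0798], [1.0, 0.0004, 0.0006, 0.0006], [0.0005, 0.3116, -0.9502, -0.1418], [0.0, 0.0, 0.0, 1.0]] 307.9121098296101 255.31153895103458 197.25998854383926
yaw 2.6768141358831796 q1,q6 0.9909154651148848 -0.11510405962868298
0 rows8.5 -0.4021 -0.2863 -0.1889 -0.0009 0.0003 0.7853
1 rows5.5 -0.5993 -0.5678 -0.1887 -0.0008 0.0006 1.5707
0 rows14.3 -0.3843 -0.2953 -0.1889 -0.0004 0.0012 2.6767
1 rows5.5 -0.5903 -0.5723 -0.1687 -0.0004 0.0012 2.6767
```

```bash
python3 - <<'E'
from h import *
plan([([.46,.13,.42],np.pi),([.51,-.22,.36],np.pi)])
E
```

```text
0 rows7.8 -0.3529 -0.2774 -0.1889 -0.0009 -0.0003 -0.4648
1 rows5.7 -0.5545 -0.5678 -0.1287 -0.0009 -0.0003 -0.4648
```

carry_out(
  deltas="-0.353 -0.277 -0.189 0 0 -0.465; -0.353 -0.277 -0.189 0 0 -0.465; -0.353 -0.277 -0.189 0 0 -0.465; -0.353 -0.277 -0.189 0 0 -0.465; -0.353 -0.277 -0.189 0 0 -0.465; -0.353 -0.277 -0.189 0 0 -0.465; -0.353 -0.277 -0.189 0 0 -0.465; -0.353 -0.277 -0.189 0 0 -0.465; -0.353 -0.277 -0.189 0 0 -0.465; -0.353 -0.277 -0.189 0 0 -0.465; -0.353 -0.277 -0.189 0 0 -0.465; -0.353 -0.277 -0.189 0 0 -0.465",
)

```text
t: 1.75
ee_pos: [0.4596, 0.1315, 0.4198]
ee_rot: [0.003, -3.14, 0.0]
force: [-0.2, -0.1, -0.7]
gripper_width: 0.999
grip_force: 0.0
```

```bash
python3 - <<'E'
from h import *
print(cur()[0])
a=cam('wrist'); save(a,'w1.png',k=1.5); import pickle; pickle.dump(a,open('w1.pkl','wb'))
plan([([.51,-.22,.36],np.pi)])
W=cloud(a); print(W[::60,::80,2].round(3))
E
```

```text
[0.45959454 0.13149539 0.41975773]
0 rows5.8 -0.0496 -0.3515 0.0599 -0.0001 -0.0009 0.0019
[[ 0.001 -0.     0.002 -0.001 -0.    -0.001 -0.   ]
 [-0.     0.001 -0.001  0.024  0.026  0.001  0.   ]
 [-0.003  0.    -0.001 -0.001  0.036 -0.    -0.001]
 [ 0.05   0.05   0.002  0.025  0.105  0.    -0.003]
 [ 0.094  0.095  0.    -0.002  0.063  0.    -0.002]
 [ 0.016 -0.002  0.445  0.01  -0.003  0.462  0.009]
 [ 0.496  0.486  0.501  0.493  0.068  0.5    0.496]]
```

View pics/w1.png

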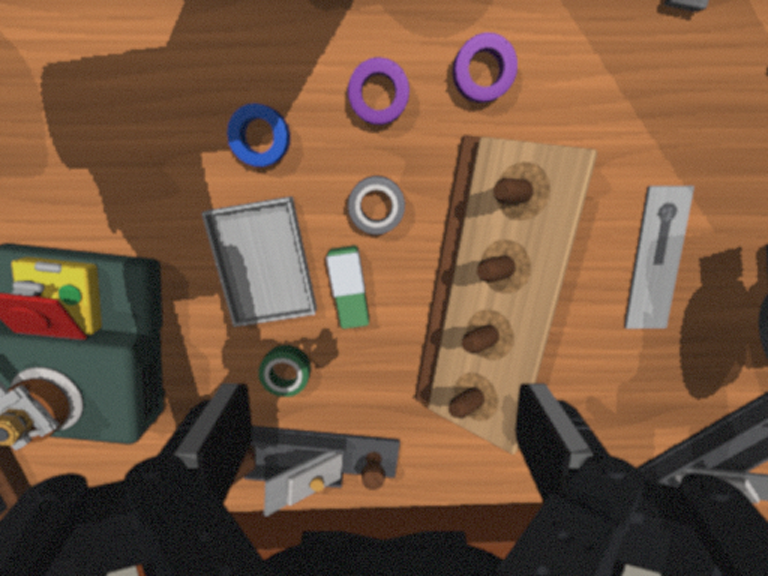

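Wrist view shows the grey wheel (376,206), the green wheel (286,371), the tray (260,262), four empty pegs (514,190)…(466,402), and the purple/blue look-alikes, which I leave. No cream wheel. Next I look at the machine.

carry_out(
  deltas="-0.05 -0.351 0.06 0 0 0; -0.05 -0.351 0.06 0 0 0; -0.05 -0.351 0.06 0 0 0; -0.05 -0.351 0.06 0 0 0; -0.05 -0.351 0.06 0 0 0; -0.05 -0.351 0.06 0 0 0; -0.05 -0.351 0.06 0 0 0; -0.05 -0.351 0.06 0 0 0; -0.05 -0.351 0.06 0 0 0; -0.05 -0.351 0.06 0 0 0",
  jaw=0,
)

```text
t: 3.05
ee_pos: [0.5105, -0.2193, 0.3608]
ee_rot: [-0.003, 3.141, -0.001]
force: [-0.5, -0.5, 0.1]
gripper_width: -0.0
grip_force: 0.0
```

```bash
cat > rack.py <<'E'
from h import *
import pickle
def rack(ims):
    P=[]
    for im in ims:
        W=cloud(im); P.append(W[np.isfinite(W[...,2])])
    P=np.vstack(P)
    P=P[(P[:,0]>.35)&(P[:,0]<.72)&(P[:,1]>.14)&(P[:,1]<.36)&(P[:,2]>.035)&(P[:,2]<.2)]
    # ransac plane with normal 40 deg from vertical
    rng=np.random.default_rng(0); best=(0,)
    for _ in range(2000):
        q=P[rng.choice(len(P),3,False)]; n=np.cross(q[1]-q[0],q[2]-q[0]); 
        if np.linalg.norm(n)<1e-5: continue
        n/=np.linalg.norm(n); n*=np.sign(n[2])
        if abs(np.degrees(np.arccos(n[2]))-40)>5: continue
        k=(abs((P-q[0])@n)<.003).sum()
        if k>best[0]: best=(k,n,q[0])
    _,n,c=best
    for _ in range(5):
        I=P[abs((P-c)@n)<.003]; c=I.mean(0); n=np.linalg.svd(I-c,full_matrices=False)[2][2]; n*=np.sign(n[2])
    y=np.cross(n,[0,0,1]); y/=np.linalg.norm(y); x=np.cross(y,n); 
    if x[2]<0: x=-x
    y=np.cross(n,x)
    B=np.stack([x,y,n])
    I=(P[abs((P-c)@n)<.003]-c)@B.T
    T=(P-c)@B.T; pg=T[(T[:,2]>.012)&(T[:,2]<.05)]
    return c,B,I,pg,len(I)
E
python3 - <<'E'
from rack import *
w1=pickle.load(open('w1.pkl','rb')); b=cam('top')
for ims in([w1],[b],[w1,b]):
    c,B,I,pg,n=rack(ims)
    rt=(c[None]+0)
    print(n,c.round(4),'n',B[2].round(3),'y',B[1].round(3),'tilt',np.degrees(np.arccos(B[2,2])).round(2),'ext',I.min(0).round(3),I.max(0).round(3))
    # peg along-row clusters
    ys=np.sort(pg[:,1]); g=np.split(ys,np.where(np.diff(ys)>.015)[0]+1)
    for k in g:
        if len(k)<20: continue
        q=pg[(pg[:,1]>=k[0])&(pg[:,1]<=k[-1])]
        mid=np.r_[np.median(q[:,0]),(np.percentile(q[:,1],2)+np.percentile(q[:,1],98))/2,.013]
        xr=np.percentile(q[:,0],[2,98])
        print(' peg',len(q),'x',xr.round(4),'y',k[[0,-1]].round(4),'world',(c+mid@B).round(4), 'maxz',q[:,2].max().round(3))
a=cam('wrist'); pickle.dump(a,open('w2.pkl','wb')); save(a,'w2.png',k=1.5); print(cur()[0])
W=cloud(a); print('depth ok',np.isfinite(W[...,2]).mean())
E
```

```text
11169 [0.5252 0.2722 0.0746] n [-0.086 -0.635  0.767] y [-0.991  0.134  0.   ] tilt 39.87 ext [-0.064 -0.196 -0.003] [0.051 0.148 0.003]
 peg 279 x [-0.0202  0.0012] y [-0.1547 -0.1335] world [0.666  0.2397 0.0805] maxz 0.05
 peg 267 x [-0.0189  0.0013] y [-0.075  -0.0519] world [0.5853 0.252  0.0817] maxz 0.05
 peg 282 x [-0.018   0.0014] y [0.0056 0.0301] world [0.5056 0.2635 0.0822] maxz 0.05
 peg 303 x [-0.0182  0.0015] y [0.0867 0.1118] world [0.4249 0.2748 0.0825] maxz 0.05
1993 [0.543  0.2652 0.0738] n [-0.087 -0.632  0.77 ] y [-0.991  0.136  0.   ] tilt 39.62 ext [-0.064 -0.176 -0.003] [0.056 0.167 0.003]
 peg 66 x [-0.016   0.0044] y [-0.1386 -0.1149] world [0.6674 0.2388 0.083 ] maxz 0.05
 peg 60 x [-0.0147  0.0046] y [-0.0588 -0.0335] world [0.5875 0.2501 0.0833] maxz 0.05
 peg 67 x [-0.0139  0.0039] y [0.0235 0.0482] world [0.5058 0.261  0.083 ] maxz 0.05
 peg 64 x [-0.0158  0.0037] y [0.1057 0.1305] world [0.4249 0.2727 0.0835] maxz 0.05
12777 [0.5274 0.2716 0.0746] n [-0.086 -0.635  0.768] y [-0.991  0.135  0.   ] tilt 39.84 ext [-0.064 -0.194 -0.003] [0.052 0.151 0.003]
 peg 336 x [-0.02    0.0015] y [-0.155  -0.1312] world [0.6662 0.24   0.0809] maxz 0.05
 peg 319 x [-0.0186  0.0015] y [-0.0751 -0.0497] world [0.5858 0.252  0.0819] maxz 0.05
 peg 347 x [-0.0178  0.0015] y [0.0072 0.0323] world [0.5058 0.2633 0.0822] maxz 0.05
 peg 363 x [-0.0181  0.0016] y [0.0889 0.1141] world [0.425  0.2745 0.0824] maxz 0.05
[ 0.51049853 -0.21963388  0.36071461]
depth ok 0.9958343505859375
```

View pics/w2.png

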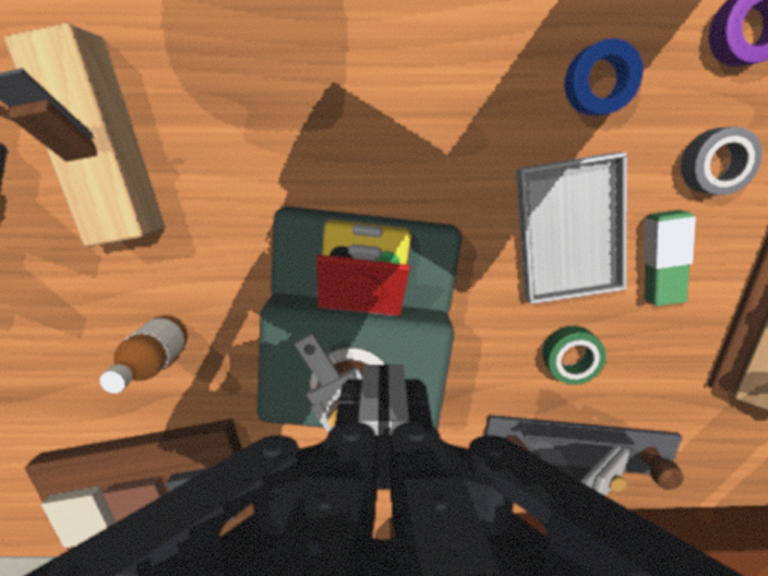

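```bash
python3 - <<'E'
from rack import *
from scipy.optimize import least_squares
w1=pickle.load(open('w1.pkl','rb'));w2=pickle.load(open('w2.pkl','rb'));b=cam('top')
# pegs: circle fit
c,B,I,pg,n=rack([w1])
for y0 in(-.143,-.063,.018,.099):
    q=pg[(abs(pg[:,1]-y0)<.02)&(pg[:,2]<.034)]
    f=least_squares(lambda a:np.hypot(q[:,0]-a[0],q[:,1]-a[1])-.013,[-.005,y0],loss='soft_l1',f_scale=.001).x
    print('peg',f.round(4),(c+np.r_[f,.013]@B).round(4),'root z',(c+np.r_[f,0]@B)[2].round(4))
def red(im):
    h=im['color'].astype(int); m=(h[...,0]>110)&(h[...,1]<50)&(h[...,2]<50)
    W=cloud(im); return W[m&(W[...,2]>.06)&(W[...,2]<.16)&(abs(W[...,1]+.25)<.1)]
for nm,im in(('w2',w2),('top',b)):
    q=red(im); 
    if len(q)<30: print(nm,len(q));continue
    c=np.median(q,0)
    for _ in range(8):
        n=np.linalg.svd(q-q.mean(0),full_matrices=False)[2][2]; n*=np.sign(n[2]); d=(q-q.mean(0))@n
        if _<4: q=q[abs(d)<max(.002,2*d.std())]
    y=np.cross([0,0,1],n); y/=np.linalg.norm(y); x=np.cross(y,n)
    c=q.mean(0); u=(q-c)@x; v=(q-c)@y
    print(nm,len(q),'c',c.round(4),'tilt',np.arccos(n[2]).round(3),'hingedir',y.round(3),'x',x.round(3),'u',np.percentile(u,[1,99]).round(4),'v',np.percentile(v,[1,99]).round(4))
    for e in(1,99): print('  edge mid',(c+np.percentile(u,e)*x+np.percentile(v,[1,99]).mean()*y).round(4))
W=cloud(b)
m=(W[...,2]>.158)&(W[...,2]<.18)&(np.hypot(W[...,0]-.66,W[...,1]+.25)<.04); q=W[m]; print('nut',len(q),q.mean(0).round(4),np.ptp(q[:,:2],axis=0))
m=(W[...,2]>.1)&(W[...,2]<.18)&(np.hypot(W[...,0]-.66,W[...,1]+.25)<.08)
print(np.histogram(W[m][:,2],bins=16))
for im in(w2,b):
    h=im['color'].astype(int); W=cloud(im)
    m=(h[...,0]>180)&(h[...,1]>160)&(h[...,2]<80)&(abs(W[...,1]+.25)<.1)&(abs(W[...,0]-.55)<.1)
    q=W[m&(W[...,2]<.082)]; print('yellow',len(q),cv2.minAreaRect(q[:,:2].astype(np.float32)),np.median(q[:,2]))
E
```

```text
peg [-0.0118 -0.1472] [0.6688 0.2351 0.077 ] root z 0.067
peg [-0.0118 -0.0652] [0.5875 0.2462 0.077 ] root z 0.0671
peg [-0.0119  0.0169] [0.5061 0.2572 0.077 ] root z 0.067
peg [-0.0118  0.099 ] [0.4248 0.2683 0.0771] root z 0.0671
w2 594 c [ 0.5522 -0.2189  0.107 ] tilt 0.602 hingedir [ 0.128  0.992 -0.   ] x [ 0.818 -0.105 -0.566] u [-0.0294  0.0385] v [-0.0561  0.0184]
  edge mid [ 0.5258 -0.2346  0.1236]
  edge mid [ 0.5813 -0.2417  0.0852]
top 26
nut 63 [ 0.6542 -0.2521  0.1656] [0.02686945 0.02636108]
(array([73, 10,  2,  7,  5,  4, 11, 26, 42, 68, 37,  7,  4, 25, 34,  4]), array([0.10007979, 0.10471105, 0.10934232, 0.11397358, 0.11860484,
       0.1232361 , 0.12786736, 0.13249862, 0.13712988, 0.14176114,
       0.14639241, 0.15102367, 0.15565493, 0.16028619, 0.16491745,
       0.16954871, 0.17417997]))
yellow 54 ((0.5251592993736267, -0.20143063366413116), (0.011313154362142086, 0.026075931265950203), 83.88816833496094) 0.07311554763763586
yellow 11 ((0.5284122824668884, -0.20193181931972504), (0.017078960314393044, 0.006711755413562059), 0.4325733780860901) 0.07332902608214109
```

```bash
python3 - <<'E'
from h import *
y=np.pi-.128
plan([([.540,-.236,.20],y),([.540,-.236,.14],y),([.540,-.236,.0885],y)])
E
```

```text
0 rows2.6 -0.0294 -0.0161 0.1607 -0.0003 0.0004 0.1292
1 rows1.0 -0.0294 -0.0161 0.2207 -0.0003 0.0004 0.1292
2 rows0.8 -0.0294 -0.0161 0.2722 -0.0003 0.0004 0.1292
```

carry_out(
  deltas="-0.03 -0.016 0.16 0 0 0.129; -0.03 -0.016 0.16 0 0 0.129; -0.03 -0.016 0.16 0 0 0.129; -0.03 -0.016 0.22 0 0 0.129; -0.03 -0.016 0.23 0 0 0.129; -0.03 -0.016 0.235 0 0 0.129; -0.03 -0.016 0.24 0 0 0.129; -0.03 -0.016 0.245 0 0 0.129; -0.03 -0.016 0.25 0 0 0.129; -0.03 -0.016 0.254 0 0 0.129; -0.03 -0.016 0.258 0 0 0.129; -0.03 -0.016 0.262 0 0 0.129; -0.03 -0.016 0.265 0 0 0.129; -0.03 -0.016 0.268 0 0 0.129; -0.03 -0.016 0.270 0 0 0.129; -0.03 -0.016 0.2715 0 0 0.129; -0.03 -0.016 0.273 0 0 0.129; -0.03 -0.016 0.273 0 0 0.129",
)

```text
t: 5.45
ee_pos: [0.5401, -0.2365, 0.0902]
ee_rot: [-0.202, -3.135, 0.001]
force: [-9.7, 4.2, 29.6]
gripper_width: -0.0
grip_force: 15.0
```

```bash
python3 - <<'E'
from h import *
y=np.pi-.128
plan([([.540,-.236,.20],y),([.59,-.246,.32],y)])
E
```

```text
0 rows1.8 0.0002 0.0004 -0.1098 -0.0005 -0.0000 -0.0005
1 rows2.1 -0.0507 -0.0032 -0.2298 -0.0005 -0.0000 -0.0005
```

carry_out(
  deltas="0 0 -0.03 0 0 0; 0 0 -0.11 0 0 0; 0 0 -0.11 0 0 0; -0.05 -0.003 -0.23 0 0 0; -0.05 -0.003 -0.23 0 0 0; -0.05 -0.003 -0.23 0 0 0; -0.05 -0.003 -0.23 0 0 0; -0.05 -0.003 -0.23 0 0 0; -0.05 -0.003 -0.23 0 0 0",
)

```text
t: 6.58
ee_pos: [0.5885, -0.2454, 0.3154]
ee_rot: [-0.202, -3.132, -0.002]
force: [-1.5, 0.5, -0.3]
gripper_width: 0.0
grip_force: 0.0
```

```bash
python3 - <<'E'
from h import *
import pickle
a=cam('wrist'); pickle.dump(a,open('w3.pkl','wb')); save(a,'w3.png',crop=(130,40,390,240),k=3); print(cur()[0],sensors.sense()['force'])
W=cloud(a); h=a['color'].astype(int)
m=(h[...,0]>90)&(h[...,1]<50)&(h[...,2]<50)&(W[...,2]>.06)&(W[...,2]<.15)
q=W[m]; n=np.linalg.svd(q-q.mean(0),full_matrices=False)[2][2]; print('cover',len(q),n,np.percentile(q[:,2],[2,50,98]))
m=(W[...,2]>.157)&(W[...,2]<.18)&(np.hypot(W[...,0]-.654,W[...,1]+.25)<.04); q=W[m]; print('nut',len(q),cv2.minAreaRect(q[:,:2].astype(np.float32)),np.median(q[:,2]))
E
```

```text
[ 0.58872511 -0.24555213  0.31582558] [-0.72185938  0.34892297 -0.78060549]
cover 3938 [ 0.01750531 -0.00192933  0.99984491] [0.08214594 0.08400078 0.09067908]
nut 352 ((0.649622917175293, -0.2487485557794571), (0.03112233430147171, 0.018727533519268036), 70.78136444091797) 0.16442998828222513
```

View pics/w3.png

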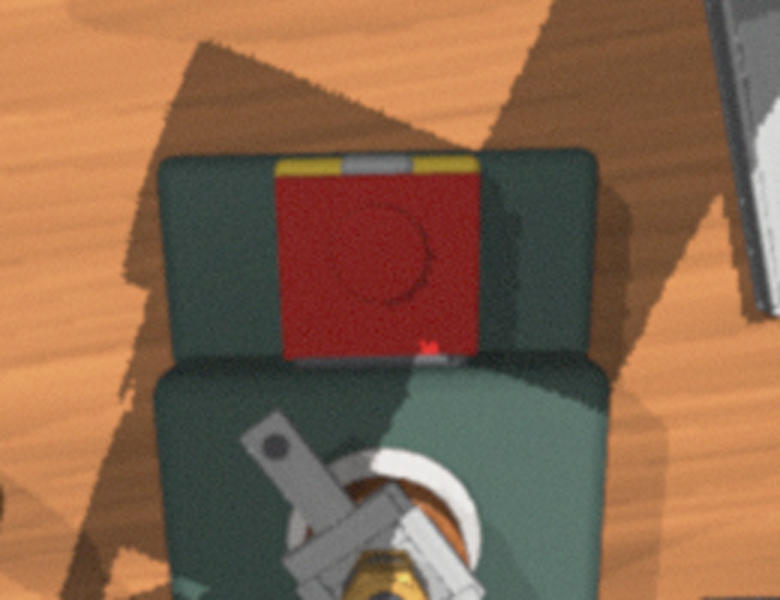

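Cover now lies flat (top at 84 mm, as it must be shut). Next I view the nut from above.

carry_out(
  deltas="-0.066 0 -0.044 0 0 0; -0.066 0 -0.044 0 0 0; -0.066 0 -0.044 0 0 0; -0.066 0 -0.044 0 0 0; -0.066 0 -0.044 0 0 0",
)

```text
t: 7.25
ee_pos: [0.6539, -0.2542, 0.3606]
ee_rot: [-0.203, -3.133, -0.001]
force: [-0.2, -0.3, -0.6]
gripper_width: -0.002
grip_force: 0.0
```

```bash
python3 - <<'E'
from h import *
import pickle
a=cam('wrist'); pickle.dump(a,open('w4.pkl','wb')); p,r=cur();print(p)
W=cloud(a)
m=(W[...,2]>.157)&(W[...,2]<.1665)&(np.hypot(W[...,0]-.654,W[...,1]+.25)<.04); v,u=np.nonzero(m); print(u.mean(),v.mean())
uc,vc=int(u.mean()),int(v.mean())
save(a,'w4.png',crop=(uc-75,vc-75,uc+75,vc+65),k=4)
q=W[m]; print('nut',len(q),cv2.minAreaRect(q[:,:2].astype(np.float32)),cv2.minEnclosingCircle(q[:,:2].astype(np.float32)),np.median(q[:,2]))
# fit hexagon orientation: support function over angles
hull=q[:,:2]-np.array(cv2.minEnclosingCircle(q[:,:2].astype(np.float32))[0])
for d in range(0,60,4):
    ws=[]
    for k in range(3):
        t=np.radians(d+60*k); s=hull@[np.cos(t),np.sin(t)]; ws.append(np.percentile(s,99)-np.percentile(s,1))
    print(d,np.mean(ws).round(4),end=' | ')
b=cam('top');print(); print(px(b,*[340,156]))
print(sensors.sense()['qpos'])
E
```

```text
[ 0.65410373 -0.2542322   0.36074513]
258.2074074074074 170.7111111111111
nut 405 ((0.654956579208374, -0.2507438063621521), (0.031794942915439606, 0.027575552463531494), 82.55644226074219) ((0.6550077199935913, -0.25075048208236694), 0.016020743176341057) 0.16477316886711546
0 0.0278 | 4 0.0283 | 8 0.0286 | 12 0.0288 | 16 0.0291 | 20 0.0292 | 24 0.0291 | 28 0.029 | 32 0.0289 | 36 0.0286 | 40 0.0283 | 44 0.028 | 48 0.0278 | 52 0.0276 | 56 0.0275 | 
[ 0.52584979 -0.13953458  0.76433048]
[-4.68905851e-01  4.38369207e-01  1.07273945e+00 -1.52012680e-04
  1.63145526e+00 -1.91063710e+00]
```

View pics/w4.png

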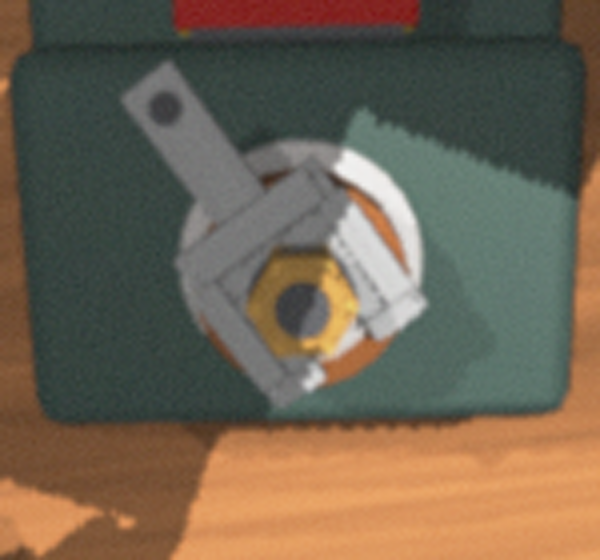

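Nut centre (.655,-.251), flats at about -6.5°; the washer tab points to the upper left (165,105 in the crop), slot mouth to the lower right.

```bash
python3 - <<'E'
from h import *
plan([([.6548,-.251,.25],3.545),([.6548,-.251,.165],3.545),([.6548,-.251,.148],3.545)])
E
```

```text
0 rows2.9 -0.0002 0.0033 0.1110 0.0004 -0.0009 -0.5325
1 rows1.4 -0.0003 0.0033 0.1960 0.0004 -0.0009 -0.5325
2 rows0.3 -0.0003 0.0033 0.2130 0.0004 -0.0009 -0.5325
```

carry_out(
  deltas="0 0.003 0.05 0 0 -0.532; 0 0.003 0.09 0 0 -0.532; 0 0.003 0.11 0 0 -0.532; 0 0.003 0.16 0 0 -0.532; 0 0.003 0.19 0 0 -0.532; 0 0.003 0.2 0 0 -0.532; 0 0.003 0.207 0 0 -0.532; 0 0.003 0.213 0 0 -0.532; 0 0.003 0.213 0 0 -0.532; 0 0.003 0.213 0 0 -0.532",
  jaw=0.0854,
)

```text
t: 8.6
ee_pos: [0.6559, -0.2516, 0.1492]
ee_rot: [-0.629, 3.077, -0.001]
force: [-0.3, -0.6, -0.5]
gripper_width: 1.001
grip_force: 0.0
```

carry_out(
  deltas="0 0 0 0 0 0; 0 0 0 0 0 0; 0 0 0 0 0 0; 0 0 0 0 0 0; 0 0 0 0 0 0; 0 0 0 0 0 0; 0 0 0 0 0 0; 0 0 0 0 0 0",
  jaw=0.02,
  squeeze=30,
)

```text
t: 9.6
ee_pos: [0.6552, -0.2508, 0.1486]
ee_rot: [0.629, -3.078, -0.001]
force: [-2.3, 4.2, 6.0]
gripper_width: 0.322
grip_force: 32.3
```

carry_out(
  deltas="0 0 -0.0002 0 0 0.175; 0 0 -0.0004 0 0 0.35; 0 0 -0.0005 0 0 0.525; 0 0 -0.0007 0 0 0.7; 0 0 -0.0008 0 0 0.875; 0 0 -0.001 0 0 1.05; 0 0 -0.0011 0 0 1.225; 0 0 -0.0013 0 0 1.4; 0 0 -0.0014 0 0 1.575; 0 0 -0.0016 0 0 1.75; 0 0 -0.0017 0 0 1.925; 0 0 -0.0019 0 0 2.1; 0 0 -0.002 0 0 2.275; 0 0 -0.0022 0 0 2.45; 0 0 -0.0023 0 0 2.618; 0 0 -0.0023 0 0 2.618; 0 0 -0.0023 0 0 2.618",
)

```text
t: 11.72
ee_pos: [0.6545, -0.2514, 0.1509]
ee_rot: [-2.81, -1.404, 0.002]
force: [-3.9, 1.4, 6.7]
gripper_width: 0.317
grip_force: 32.4
```

carry_out(
  deltas="0 0 -0.0002 0 0 0.175; 0 0 -0.0004 0 0 0.35; 0 0 -0.0005 0 0 0.525; 0 0 -0.0007 0 0 0.7; 0 0 -0.0008 0 0 0.875; 0 0 -0.001 0 0 1.05; 0 0 -0.0011 0 0 1.225; 0 0 -0.0013 0 0 1.4; 0 0 -0.0014 0 0 1.575; 0 0 -0.0016 0 0 1.75; 0 0 -0.0017 0 0 1.925; 0 0 -0.0019 0 0 2.1; 0 0 -0.002 0 0 2.275; 0 0 -0.0022 0 0 2.45; 0 0 -0.0023 0 0 2.618; 0 0 -0.0023 0 0 2.618; 0 0 -0.0023 0 0 2.618",
)

```text
t: 13.85
ee_pos: [0.6549, -0.2505, 0.1532]
ee_rot: [-2.083, 2.351, 0.003]
force: [-3.2, 3.4, 6.9]
gripper_width: 0.318
grip_force: 32.4
```

```bash
python3 - <<'E'
from h import *
s=sensors.sense(); x=cur()[1].apply([1,0,0]); print(s['qpos'][5],np.arctan2(x[1],x[0]),s['force'],s['wrist_torque'],s['gripper_width'])
E
```

```text
2.797793692874845 -1.6914170257319037 [-3.16802086  3.43861597  6.86165027] [ 0.76124487  0.4990991  -0.13280426] 0.31762660224400274
```

carry_out(
  deltas="0 0 0 0 0 0; 0 0 0 0 0 0; 0 0 0 0 0 0; 0 0 0 0 0 -0.175; 0 0 0 0 0 -0.35; 0 0 0 0 0 -0.525; 0 0 0 0 0 -0.7; 0 0 0 0 0 -0.875; 0 0 0 0 0 -1.05; 0 0 0 0 0 -1.225; 0 0 0 0 0 -1.4; 0 0 0 0 0 -1.575; 0 0 0 0 0 -1.75; 0 0 0 0 0 -1.925; 0 0 0 0 0 -2.094; 0 0 0 0 0 -2.094; 0 0 0 0 0 -2.094",
  jaw=0.06,
)

```text
t: 15.98
ee_pos: [0.6555, -0.2515, 0.1528]
ee_rot: [3.079, 0.623, -0.0]
force: [-0.1, -0.3, -0.3]
gripper_width: 0.704
grip_force: 0.0
```

carry_out(
  deltas="0 0 0 0 0 0; 0 0 0 0 0 0; 0 0 0 0 0 0; 0 0 0 0 0 0; 0 0 -0.0002 0 0 0.175; 0 0 -0.0004 0 0 0.35; 0 0 -0.0005 0 0 0.525; 0 0 -0.0006 0 0 0.65; 0 0 -0.0007 0 0 0.72; 0 0 -0.0007 0 0 0.78; 0 0 -0.0007 0 0 0.84; 0 0 -0.0007 0 0 0.84; 0 0 -0.0007 0 0 0.84",
  jaw=0.02,
)

```text
t: 17.6
ee_pos: [0.6556, -0.2515, 0.1539]
ee_rot: [3.067, -0.678, 0.0]
force: [-1.2, 1.8, 4.8]
gripper_width: 0.317
grip_force: 39.7
```

```bash
python3 - <<'E'
from h import *
s=sensors.sense(); x=cur()[1].apply([1,0,0]); print(s['qpos'][5],np.arctan2(x[1],x[0]),s['force'],s['wrist_torque'],s['gripper_width'])
E
```

```text
1.5417010496374217 -0.43509590403569826 [-1.24082274  1.76201191  4.80335571] [0.24849552 0.21254404 1.17814873] 0.31721527086656554
```

```bash
python3 - <<'E'
from h import *
import pickle
w4=pickle.load(open('w4.pkl','rb'));w1=pickle.load(open('w1.pkl','rb'));w2=pickle.load(open('w2.pkl','rb'))
hole=px(w4,183+165/4,95+105/4); e1=px(w4,183+165/4,95+62/4,.142);e2=px(w4,183+122/4,95+100/4,.142)
c=np.array([.6548,-.251])
W=cloud(w4); m=(W[...,2]>.136)&(W[...,2]<.1475)&(np.hypot(W[...,0]-c[0],W[...,1]-c[1])>.034)&(np.hypot(W[...,0]-c[0],W[...,1]-c[1])<.08)
q=W[m]; q=q[(q[:,0]<c[0]-.01)]; d=q[:,:2].mean(0)-c
A=np.linalg.svd(q[:,:2]-q[:,:2].mean(0),full_matrices=False)[2][0]; A*=np.sign(A@d)
rr=(q[:,:2]-c)@A; 
print('hole',hole.round(4),'tab n',len(q),'th mean',np.arctan2(d[1],d[0]),'pca',np.arctan2(A[1],A[0]),'far',rr.max(),'z',np.median(q[:,2]),'lat',np.percentile((q[:,:2]-c)@[-A[1],A[0]],[2,98]))
for im,cs in((w1,[(204,212),(293,197),(316,313),(235,326)]),(w2,[(517,168),(627,153),(626,288),(528,302)])):
    k=np.array([px(im,u/1.5,v/1.5,.022)[:2] for u,v in cs]); print('tray',k.round(4).tolist(),k.mean(0).round(4),'len',np.linalg.norm(k[0]-k[3]).round(4),np.linalg.norm(k[0]-k[1]).round(4),'ang',np.arctan2(*((k[3]-k[0])+(k[2]-k[1]))[::-1]).round(4))
    W=cloud(im); m=(W[...,2]>.015)&(W[...,2]<.026)&(abs(W[...,0]-.52)<.1)&(abs(W[...,1]+.015)<.075); print(m.sum(),cv2.minAreaRect(W[m][:,:2].astype(np.float32)))
E
```

```text
hole [ 0.5969 -0.282   0.1423] tab n 632 th mean -2.6529328716489866 pca -2.5779671596680176 far 0.07518244335886122 z 0.14131829565192514 lat [-0.02516693  0.01880106]
tray [[0.4544, -0.0759], [0.4371, 0.0284], [0.579, 0.0486], [0.5965, -0.0539]] [ 0.5167 -0.0132] len 0.1438 0.1057 ang 0.1479
751 ((0.5176705121994019, -0.01685108244419098), (0.14499817788600922, 0.10568467527627945), 9.25635051727295)
tray [[0.4535, -0.0849], [0.4389, 0.0231], [0.5793, 0.0453], [0.5956, -0.0597]] [ 0.5168 -0.019 ] len 0.1443 0.109 ang 0.166
1070 ((0.5182254910469055, -0.017320193350315094), (0.14576444029808044, 0.10524033010005951), 9.478443145751953)
```

```bash
python3 - <<'E'
from h import *
plan([([.6556,-.2515,.20],-.435),([.6063,-.2769,.20],.49),([.6063,-.2769,.132],.49)])
E
```

```text
0 rows0.7 0.0001 0.0000 -0.0461 0.0004 -0.0004 -0.0001
1 rows5.0 -0.0339 0.0439 -0.0461 0.0006 -0.0002 -0.9251
2 rows1.1 -0.0340 0.0438 0.0219 0.0006 -0.0002 -0.9251
```

carry_out(
  deltas="0 0 0 0 0 0; 0 0 0 0 0 0; 0 0 0 0 0 0; 0 0 -0.046 0 0 0; 0 0 -0.046 0 0 0",
  jaw=0.045,
)

```text
t: 18.23
ee_pos: [0.658, -0.2528, 0.2038]
ee_rot: [3.065, -0.681, 0.012]
force: [1.3, 0.4, 0.5]
gripper_width: 0.527
grip_force: 0.0
```

carry_out(
  deltas="-0.034 0.044 0 0 0 -0.925; -0.034 0.044 0 0 0 -0.925; -0.034 0.044 0 0 0 -0.925; -0.034 0.044 0 0 0 -0.925; -0.034 0.044 0 0 0 -0.925; -0.034 0.044 0 0 0 -0.925; -0.034 0.044 0.03 0 0 -0.925; -0.034 0.044 0.05 0 0 -0.925; -0.034 0.044 0.06 0 0 -0.925; -0.034 0.044 0.068 0 0 -0.925; -0.034 0.044 0.068 0 0 -0.925; -0.034 0.044 0.068 0 0 -0.925; -0.034 0.044 0.068 0 0 -0.925",
)

```text
t: 19.85
ee_pos: [0.6064, -0.2771, 0.1324]
ee_rot: [3.048, 0.758, 0.001]
force: [-0.1, 0.5, -0.3]
gripper_width: 0.528
grip_force: 0.0
```

carry_out(
  deltas="0 0 0 0 0 0; 0 0 0 0 0 0; 0 0 0 0 0 0; 0 0 0 0 0 0; 0 0 0 0 0 0; 0 0 0 0 0 0",
  jaw=0.01,
  squeeze=60,
)

```text
t: 20.6
ee_pos: [0.6061, -0.277, 0.1319]
ee_rot: [3.048, 0.759, 0.0]
force: [-1.0, -0.2, 4.5]
gripper_width: 0.186
grip_force: 58.7
```

```bash
python3 - <<'E'
from h import *
s=sensors.sense(); p,r=cur(); x=r.apply([1,0,0]); print(p,np.arctan2(x[1],x[0]),s['force'],s['wrist_torque'],s['gripper_width']*.0854)
th=.163; t=np.array([np.cos(th),np.sin(th)]); g=np.array([.5178,-.017])-.031*t; print(g)
o=p[:2]-.062*np.array([np.cos(.49),np.sin(.49)]);o=np.r_[o,p[2]]
plan([(o,.49),(o+[0,0,.06],.49),(np.r_[g,.18],th),(np.r_[g,.03],th),(np.r_[g,.0065],th)])
E
```

```text
[ 0.60610863 -0.27697853  0.1318691 ] 0.48778247141154324 [-0.99538977 -0.17224898  4.51652728] [0.05790139 0.11342651 0.0432007 ] 0.01587163995131489
[ 0.48721091 -0.02203065]
0 rows1.0 -0.0620 0.0001 -0.0000 0.0004 -0.0001 -0.0022
1 rows1.0 -0.0620 0.0002 -0.0600 0.0004 -0.0001 -0.0022
2 rows4.7 0.0145 -0.2809 -0.0482 0.0004 -0.0001 0.3248
3 rows2.4 0.0144 -0.2810 0.1018 0.0004 -0.0001 0.3248
4 rows0.4 0.0144 -0.2810 0.1253 0.0004 -0.0001 0.3248
```

carry_out(
  deltas="-0.004 0 0 0 0 0; -0.008 0 -0.0005 0 0 0; -0.014 0 -0.0005 0 0 0; -0.02 0 -0.0005 0 0 0; -0.026 0 -0.0005 0 0 0; -0.032 0 -0.0005 0 0 0; -0.038 0 -0.0005 0 0 0; -0.044 0 -0.0005 0 0 0; -0.05 0 -0.0005 0 0 0; -0.056 0 -0.0005 0 0 0; -0.062 0 -0.0005 0 0 0; -0.066 0 -0.0005 0 0 0; -0.066 0 -0.0005 0 0 0",
)

```text
t: 22.22
ee_pos: [0.5473, -0.3079, 0.132]
ee_rot: [-3.049, -0.758, 0.001]
force: [0.2, 0.4, -1.5]
gripper_width: 0.185
grip_force: 58.6
```

```bash
python3 - <<'E'
from h import *
s=sensors.sense(); p,r=cur(); print(p,s['force'],s['wrist_torque'],s['gripper_width']*.0854)
a=cam('wrist'); save(a,'w5.png',k=1.2)
th=.163; t=np.array([np.cos(th),np.sin(th)]); g=np.array([.5178,-.017])-.031*t
plan([(p+[0,0,.05],.49),(np.r_[g,.18],th),(np.r_[g,.03],th),(np.r_[g,.0065],th)])
E
```

```text
[ 0.54728865 -0.30793056  0.13203315] [ 0.20413308  0.4323684  -1.54902617] [-0.00444566  0.0413208   0.02604078] 0.015834015108178785
0 rows0.8 -0.0003 -0.0001 -0.0500 -0.0001 0.0001 -0.0025
1 rows4.7 0.0806 -0.2808 -0.0479 -0.0001 0.0001 0.3245
2 rows2.4 0.0806 -0.2808 0.1021 -0.0001 0.0001 0.3245
3 rows0.4 0.0806 -0.2808 0.1256 -0.0001 0.0001 0.3245
```

View pics/w5.png

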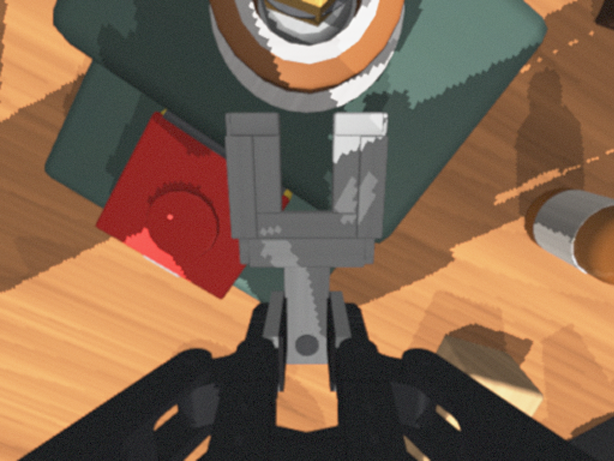

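Washer is free and level in the jaws, with the nut left on the stud. Carrying it to the tray.

carry_out(
  deltas="0 0 -0.05 0 0 0; 0.08 -0.281 -0.048 0 0 0.325; 0.08 -0.281 -0.048 0 0 0.325; 0.08 -0.281 -0.048 0 0 0.325; 0.08 -0.281 -0.048 0 0 0.325; 0.08 -0.281 -0.048 0 0 0.325; 0.08 -0.281 -0.048 0 0 0.325; 0.08 -0.281 -0.048 0 0 0.325; 0.08 -0.281 0.0 0 0 0.325; 0.08 -0.281 0.05 0 0 0.325; 0.08 -0.281 0.085 0 0 0.325; 0.08 -0.281 0.1 0 0 0.325; 0.08 -0.281 0.11 0 0 0.325; 0.08 -0.281 0.117 0 0 0.325; 0.08 -0.281 0.122 0 0 0.325; 0.08 -0.281 0.126 0 0 0.325; 0.08 -0.281 0.126 0 0 0.325; 0.08 -0.281 0.126 0 0 0.325",
)

```text
t: 24.52
ee_pos: [0.4869, -0.0221, 0.0064]
ee_rot: [3.131, 0.256, 0.001]
force: [0.9, -0.0, -1.2]
gripper_width: 0.184
grip_force: 59.0
```

carry_out(
  deltas="0 0 0 0 0 0; 0 0 0 0 0 0; 0 0 0 0 0 0; 0 0 0 0 0 0; 0 0 -0.02 0 0 0; 0 0 -0.06 0 0 0; 0 0 -0.12 0 0 0; 0 0 -0.2 0 0 0; 0 0 -0.2 0 0 0; 0 0 -0.2 0 0 0",
  jaw=0.035,
)

```text
t: 25.78
ee_pos: [0.4877, -0.0223, 0.2077]
ee_rot: [3.13, 0.255, 0.006]
force: [-0.8, 0.5, -0.3]
gripper_width: 0.411
grip_force: 0.0
```

```bash
python3 - <<'E'
from h import *
s=sensors.sense(); p,r=cur(); print(p,s['force'])
a=cam('wrist'); b=cam('top')
W=cloud(a)
t=np.array([np.cos(.163),np.sin(.163)]);y=np.array([-t[1],t[0]])
q=W.reshape(-1,3);q=q[np.isfinite(q[:,2])]; d=q[:,:2]-[.5178,-.017]; m=(abs(d@t)<.064)&(abs(d@y)<.044); print('tray heights',np.percentile(q[m][:,2],[1,25,50,75,95,99]).round(4),m.sum())
save(a,'w6.png',k=1.2)
def ring(C,c,r0=.05):
    m=(np.hypot(C[...,0]-c[0],C[...,1]-c[1])<r0)&(C[...,2]>.018)&(C[...,2]<.035); q=C[m]
    if len(q)<5: return None
    (x,yy),r=cv2.minEnclosingCircle(q[:,:2].astype(np.float32)); return np.round([x,yy,r,np.median(q[:,2])],4)
T=cloud(b)
for c in((.6625,0),(.4466,.122)): print(ring(W,c),ring(T,c))
m=(T[...,2]>.15)&(np.hypot(T[...,0]-.655,T[...,1]+.251)<.03); print('nut z',np.percentile(T[m][:,2],[50,90]))
x=px(b,340,158,.13); m=(T[...,2]>.125)&(T[...,2]<.145)&(np.hypot(T[...,0]-.655,T[...,1]+.251)<.045);print('wheel a',m.sum(),cv2.minEnclosingCircle(T[m][:,:2].astype(np.float32)),np.median(T[m][:,2]))
E
```

```text
[ 0.48774355 -0.02227676  0.20768637] [-0.79781536  0.52573279 -0.32325715]
tray heights [0.0021 0.0101 0.2601 0.2786 0.2912 0.2946] 30223
[6.515e-01 4.000e-04 3.060e-02 2.510e-02] [0.6626 0.     0.0334 0.0255]
[0.4464 0.1228 0.0332 0.0252] [0.4467 0.1206 0.0329 0.0253]
nut z [0.16969764 0.17440833]
wheel a 217 ((0.6544154286384583, -0.2525767385959625), 0.033258963376283646) 0.1358480127087851
```

View pics/w6.png

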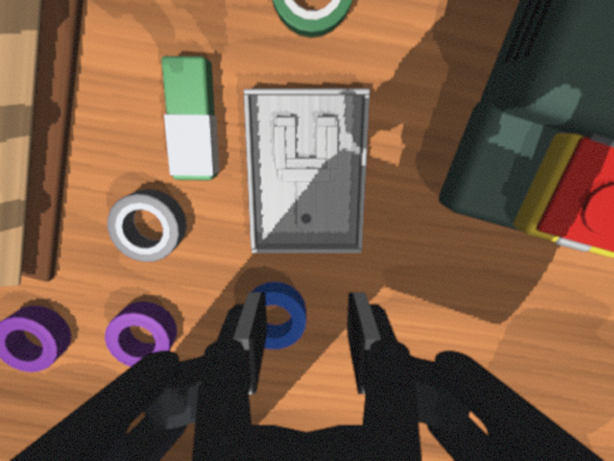

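Washer lies flat in the tray (290,170) and the nut is up on its stop. Now the wheels, green first.

```bash
cat >> h.py <<'E'
N=np.array([-.0863,-.6353,.7674]); N/=np.linalg.norm(N)
YB=np.cross(N,[0,0,1.]); YB/=np.linalg.norm(YB)
if YB[0]>0: YB=-YB
XS=np.cross(YB,N)
RP=R.from_matrix(np.stack([YB,XS,-N],1))   # tool at peg: x along row, y up slope, z into board
YAW=np.arctan2(YB[1],YB[0])
PEG=np.array([[.6688,.2351,.077],[.5875,.2462,.077],[.5061,.2572,.077],[.4248,.2683,.077]])
E
python3 - <<'E'
from h import *
import pickle
print(XS,YB,np.linalg.det(RP.as_matrix()),YAW)
b=cam('top');T=cloud(b)
m=(T[...,2]>.045)&(abs(T[...,1]-.02)<.13)&(T[...,0]>.66)&(T[...,0]<.9); print('plane',m.sum(),np.percentile(T[m],[0,5],axis=0).round(3))
g=np.array([.6626,.001]); off=.010
pk=PEG[0]+off*(-N)   # TCP so wheel centre at peg (10mm behind tcp)
plan([(np.r_[g,.12],YAW),(np.r_[g,.003],YAW)])
print('from grasp'); st=(np.r_[g,.003],down(YAW))
plan([(np.r_[g,.16],YAW),([.66,.12,.20],down(YAW)),(pk+.075*N,RP),(pk+.02*N,RP),(pk,RP)],st)
E
```

```text
[0.10329819 0.76043267 0.64114869] [-0.99089932  0.13460509  0.        ] 1.0 3.006577742060133
plane 594 [[ 0.765 -0.084  0.045]
 [ 0.772 -0.067  0.049]]
0 rows15.2 0.1787 0.0062 0.0842 -0.0040 -0.0007 -2.8438
1 rows1.9 0.1790 0.0063 0.2012 -0.0040 -0.0007 -2.8438
from grasp
0 rows2.5 0.0000 0.0000 -0.1570 0.0000 0.0000 0.0000
1 rows2.0 0.0186 0.1176 -0.1970 0.0000 0.0000 0.0000
2 rows3.7 0.0254 0.1911 -0.1239 -0.6960 -0.0000 0.0000
3 rows0.9 0.0254 0.2264 -0.0817 -0.6960 -0.0000 0.0000
4 rows0.3 0.0254 0.2392 -0.0663 -0.6960 -0.0000 0.0000
```

carry_out(
  deltas="0.179 0.006 0 0 0 -0.18; 0.179 0.006 0 0 0 -0.36; 0.179 0.006 0 0 0 -0.54; 0.179 0.006 0 0 0 -0.72; 0.179 0.006 0 0 0 -0.9; 0.179 0.006 0 0 0 -1.08; 0.179 0.006 0.02 0 0 -1.26; 0.179 0.006 0.04 0 0 -1.44; 0.179 0.006 0.06 0 0 -1.62; 0.179 0.006 0.084 0 0 -1.8; 0.179 0.006 0.084 0 0 -1.98; 0.179 0.006 0.084 0 0 -2.16; 0.179 0.006 0.084 0 0 -2.34; 0.179 0.006 0.084 0 0 -2.52; 0.179 0.006 0.084 0 0 -2.7; 0.179 0.006 0.084 0 0 -2.844; 0.179 0.006 0.084 0 0 -2.844; 0.179 0.006 0.084 0 0 -2.844",
  jaw=0.0854,
)

```text
t: 28.18
ee_pos: [0.6635, 0.001, 0.1208]
ee_rot: [-0.216, -3.132, 0.0]
force: [-0.5, 0.0, 0.3]
gripper_width: 1.003
grip_force: 0.0
```

```bash
cat >> h.py <<'E'
def ring(C,c,r0=.05):
    m=(np.hypot(C[...,0]-c[0],C[...,1]-c[1])<r0)&(C[...,2]>.018)&(C[...,2]<.035); q=C[m]
    if len(q)<5: return None
    (x,yy),r=cv2.minEnclosingCircle(q[:,:2].astype(np.float32)); return np.round([x,yy,r,np.median(q[:,2])],4)
E
python3 - <<'E'
from h import *
print(cur()[0],sensors.sense()['qpos'])
a=cam('wrist');print(ring(cloud(a),(.6626,0)),ring(cloud(cam('top')),(.6626,0),.055),ring(cloud(cam('scene')),(.6626,0)))
plan([([.6626,.001,.003],YAW)])
E
```

```text
[0.66354784 0.00103929 0.12078538] [-1.02406718e-01  5.54349113e-01  1.47516703e+00 -9.89694495e-05
  1.11423347e+00 -1.53555078e+00]
[0.6633 0.002  0.0331 0.0251] [ 0.6613 -0.0008  0.0326  0.0259] [0.6642 0.0034 0.0344 0.027 ]
0 rows1.9 0.0014 -0.0002 0.1187 -0.0001 -0.0006 -0.0012
```

carry_out(
  deltas="0 0 0.05 0 0 0; 0 0 0.08 0 0 0; 0 0 0.1 0 0 0; 0 0 0.11 0 0 0; 0 0 0.117 0 0 0; 0 0 0.117 0 0 0; 0 0 0.117 0 0 0",
)

```text
t: 29.2
ee_pos: [0.665, 0.0009, 0.006]
ee_rot: [0.211, 3.133, -0.0]
force: [-0.3, -0.7, -0.3]
gripper_width: 1.001
grip_force: 0.0
```

carry_out(
  deltas="0 0 0 0 0 0; 0 0 0 0 0 0; 0 0 0 0 0 0; 0 0 0 0 0 0; 0 0 0 0 0 0; 0 0 -0.02 0 0 0; 0 0 -0.06 0 0 0; 0 0 -0.12 0 0 0; 0 0 -0.157 0 0 0; 0 0 -0.157 0 0 0; 0 0 -0.157 0 0 0",
  jaw=0.05,
  squeeze=40,
)

```text
t: 30.58
ee_pos: [0.6636, 0.001, 0.1621]
ee_rot: [-0.212, -3.134, 0.0]
force: [-0.9, -1.0, -1.7]
gripper_width: 0.759
grip_force: 44.8
```

```bash
python3 - <<'E'
from h import *
s=sensors.sense(); print(s['ee_pos'],s['gripper_width']*.0854,s['force'],s['grip_force'])
pk=PEG[0]-.010*N
plan([([.655,.10,.23],YAW),(pk+.085*N,RP),(pk+.03*N,RP),(pk,RP),(pk-.002*N,RP)])
a=cam('wrist');W=cloud(a); save(a,'w7.png')
# height of bottom of held wheel? see ring top face relative to tcp
h=a['color'].astype(int); g=(h[...,1]>h[...,0]+15)&(h[...,1]>h[...,2]+5)&(W[...,2]>.1); q=W[g]; print(len(q),(np.percentile(q,[5,50,95],axis=0)-s['ee_pos']).round(4))
E
```

```text
[0.66360897 0.00104974 0.16207568] 0.0647809239702834 [-0.91430458 -0.98795357 -1.67348833] 44.79325924068689
0 rows1.9 0.0219 0.0969 -0.0679 -0.0001 -0.0006 0.0002
1 rows3.7 0.0263 0.1845 0.0275 -0.6961 -0.0007 -0.0000
2 rows0.9 0.0263 0.2198 0.0697 -0.6961 -0.0007 -0.0000
3 rows0.5 0.0263 0.2390 0.0927 -0.6961 -0.0007 -0.0000
4 rows0.0 0.0263 0.2403 0.0943 -0.6961 -0.0007 -0.0000
8892 [[-0.0334 -0.0267 -0.0007]
 [-0.0092  0.0015  0.018 ]
 [ 0.0243  0.0285  0.0193]]
```

carry_out(
  deltas="0.022 0.097 -0.068 0 0 0; 0.022 0.097 -0.068 -0.1 0 0; 0.024 0.12 -0.05 -0.25 0 0; 0.026 0.14 -0.03 -0.42 0 0; 0.026 0.16 -0.01 -0.58 0 0; 0.026 0.1845 0.02 -0.696 0 0; 0.026 0.1845 0.0275 -0.696 0 0; 0.026 0.1845 0.0275 -0.696 0 0; 0.026 0.1845 0.0275 -0.696 0 0; 0.026 0.1845 0.0275 -0.696 0 0",
)

```text
t: 31.88
ee_pos: [0.6642, 0.1875, 0.1364]
ee_rot: [0.193, 2.902, 1.051]
force: [0.2, -0.1, -0.9]
gripper_width: 0.761
grip_force: 45.2
```

```bash
python3 - <<'E'
from h import *
s=sensors.sense(); print(s['ee_pos'],s['qpos'],s['force'],(cur()[1].inv()*RP).as_rotvec())
pk=PEG[0]-.010*N; print((np.array(s['ee_pos'])-pk)@np.stack([XS,YB,N]).T)
plan([(pk+.03*N,RP),(pk,RP),(pk-.002*N,RP)])
a=cam('scene'); save(a,'s1.png',crop=(270,160,430,300),k=4)
E
```

```text
[0.66423526 0.18748885 0.13635368] [-0.18639785  0.603159    1.60147508  0.7874027   1.12657393 -2.0464223 ] [ 0.23478783 -0.07772094 -0.93013167] [-0.00083344  0.00180357  0.00290879]
[ 0.00137793 -0.00188551  0.08619097]
0 rows0.9 0.0020 -0.0013 0.0562 -0.0008 0.0018 0.0029
1 rows0.5 0.0020 -0.0013 0.0862 -0.0008 0.0018 0.0029
2 rows0.0 0.0020 -0.0013 0.0882 -0.0008 0.0018 0.0029
```

View pics/s1.png

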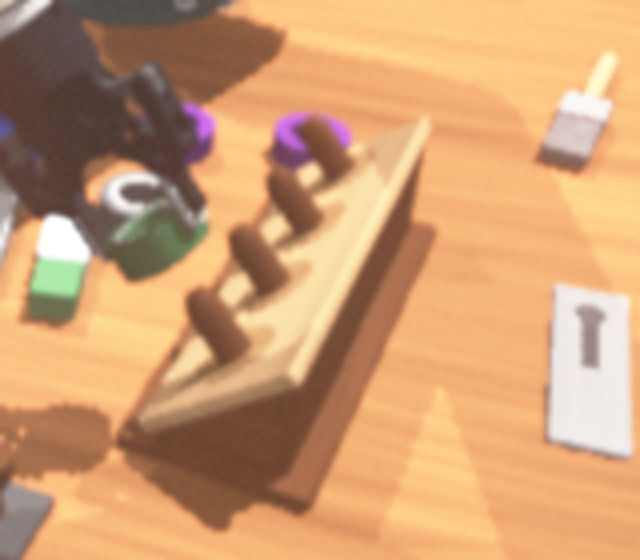

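carry_out(
  deltas="0.002 -0.001 0.015 0 0 0; 0.002 -0.001 0.03 0 0 0; 0.002 -0.001 0.04 0 0 0; 0.002 -0.001 0.05 0 0 0; 0.002 -0.001 0.058 0 0 0; 0.002 -0.001 0.065 0 0 0; 0.002 -0.001 0.071 0 0 0; 0.002 -0.001 0.076 0 0 0; 0.002 -0.001 0.08 0 0 0; 0.002 -0.001 0.084 0 0 0; 0.002 -0.001 0.087 0 0 0; 0.002 -0.001 0.087 0 0 0",
)

```text
t: 33.42
ee_pos: [0.6684, 0.2383, 0.0718]
ee_rot: [0.194, 2.903, 1.053]
force: [-20.1, -35.4, 39.8]
gripper_width: 0.76
grip_force: 49.7
```

carry_out(
  deltas="0 0 -0.003 0 0 0; 0 0 -0.003 0 0 0",
)

```text
t: 33.67
ee_pos: [0.6683, 0.2381, 0.072]
ee_rot: [0.195, 2.903, 1.053]
force: [-10.9, -18.8, 20.1]
gripper_width: 0.765
grip_force: 47.6
```

carry_out(
  deltas="0 0 0 0 0 0; 0 0 0 0 0 0; 0 0 0 0 0 0; 0 0 0 0 0 0; 0 0 -0.02 0 0 0; 0 0 -0.06 0 0 0; 0 0 -0.12 0 0 0; 0 0 -0.15 0 0 0; 0 0 -0.15 0 0 0; 0 0 -0.15 0 0 0",
  jaw=0.0854,
)

```text
t: 34.92
ee_pos: [0.655, 0.145, 0.1842]
ee_rot: [0.197, 2.905, 1.054]
force: [0.7, -0.8, -0.6]
gripper_width: 1.003
grip_force: 0.0
```

```bash
cat >> h.py <<'E'
def home(ims,k):
    """heights of top face of a wheel on peg k above the board plane (26 mm when home)"""
    for nm in ims:
        C=cloud(cam(nm)).reshape(-1,3); C=C[np.isfinite(C[:,2])]; d=C-(PEG[k]-.013*N); u,v,n=d@XS,d@YB,d@N
        r=np.hypot(u+.006,v); m=(r>.021)&(r<.031)&(n>.005)&(n<.08)
        print(nm,'peg',k,m.sum(),'n',np.percentile(n[m],[5,25,50,75,95]).round(4) if m.sum()>5 else '')
        m=(r<.045)&(n>.02)&(n<.032)
        if m.sum()>5: print('   centre u,v',((u[m].min()+u[m].max())/2).round(4),((v[m].min()+v[m].max())/2).round(4),'span',np.ptp(u[m]).round(4),np.ptp(v[m]).round(4))
E
python3 - <<'E'
from h import *
s=sensors.sense(); print(s['ee_pos'],s['force'])
home(['wrist','top','scene'],0)
T=cloud(cam('top')); S=cloud(cam('scene'))
for C in(T,S): print('grey',ring(C,(.4466,.122)))
plan([([.5,.1,.25],YAW),([.4466,.1215,.12],YAW),([.4466,.1215,.004],YAW)])
E
```

```text
[0.6550004  0.14501323 0.18422703] [ 0.71257425 -0.79869599 -0.59416   ]
wrist peg 0 1835 n [0.025  0.0256 0.026  0.0265 0.0272]
   centre u,v -0.0056 0.0022 span 0.0645 0.0651
top peg 0 139 n [0.0137 0.0254 0.0279 0.0298 0.0319]
   centre u,v -0.0057 0.0024 span 0.0651 0.0651
scene peg 0 171 n [0.0069 0.0136 0.0222 0.0274 0.0286]
   centre u,v -0.002 0.0025 span 0.0648 0.0661
grey [0.4471 0.1202 0.032  0.0255]
grey [0.4472 0.1255 0.0347 0.0264]
0 rows3.7 0.1475 -0.0082 -0.0931 0.6961 -0.0025 0.0004
1 rows2.3 0.2030 -0.0808 0.0158 0.6961 -0.0025 0.0004
2 rows1.9 0.2027 -0.1552 0.1048 0.6961 -0.0025 0.0004
```

carry_out(
  deltas="0.05 0 -0.06 0.15 0 0; 0.09 -0.005 -0.08 0.33 0 0; 0.13 -0.008 -0.093 0.5 0 0; 0.148 -0.008 -0.093 0.696 0 0; 0.18 -0.05 -0.04 0.696 0 0; 0.203 -0.081 0.016 0.696 0 0; 0.203 -0.081 0.016 0.696 0 0; 0.203 -0.081 0.016 0.696 0 0; 0.203 -0.081 0.016 0.696 0 0; 0.203 -0.081 0.016 0.696 0 0",
)

```text
t: 36.42
ee_pos: [0.449, 0.1207, 0.1215]
ee_rot: [0.212, 3.132, 0.001]
force: [-0.1, -0.0, -0.0]
gripper_width: 1.002
grip_force: 0.0
```

```bash
python3 - <<'E'
from h import *
print(cur()[0],sensors.sense()['qpos'])
a=cam('wrist');print(ring(cloud(a),(.4466,.122)))
plan([([.4466,.1215,.004],YAW)])
E
```

```text
[0.44903771 0.12071774 0.12148502] [ 1.13966074e-01  3.08082880e-01  1.92329489e+00 -1.01230172e-04
  9.07519217e-01 -1.32162842e+00]
[0.4464 0.1237 0.033  0.0251]
0 rows1.9 0.0026 0.0005 0.1174 0.0005 0.0023 -0.0002
```

carry_out(
  deltas="0.0025 0.0015 0.05 0 0 0; 0.0025 0.0015 0.08 0 0 0; 0.0025 0.0015 0.1 0 0 0; 0.0025 0.0015 0.11 0 0 0; 0.0025 0.0015 0.117 0 0 0; 0.0025 0.0015 0.117 0 0 0; 0.0025 0.0015 0.117 0 0 0; 0.0025 0.0015 0.117 0 0 0",
)

```text
t: 37.48
ee_pos: [0.4456, 0.1226, 0.0039]
ee_rot: [0.211, 3.133, 0.0]
force: [-0.9, 0.9, 0.4]
gripper_width: 1.007
grip_force: 0.0
```

carry_out(
  deltas="0 0 0 0 0 0; 0 0 0 0 0 0; 0 0 0 0 0 0; 0 0 0 0 0 0; 0 0 0 0 0 0; 0 0 -0.02 0 0 0; 0 0 -0.06 0 0 0; 0 0 -0.12 0 0 0; 0 0 -0.157 0 0 0; 0 0 -0.157 0 0 0; 0 0 -0.157 0 0 0; 0 0 -0.157 0 0 0",
  jaw=0.05,
)

```text
t: 38.98
ee_pos: [0.4437, 0.1224, 0.1588]
ee_rot: [-0.211, -3.131, 0.001]
force: [-1.0, 0.0, -0.4]
gripper_width: 0.751
grip_force: 45.5
```

```bash
python3 - <<'E'
from h import *
s=sensors.sense(); print(s['ee_pos'],s['gripper_width']*.0854,s['force'],s['grip_force'])
pk=PEG[1]-.0075*N
plan([([.53,.10,.22],YAW),(pk+.085*N,RP),(pk+.03*N,RP),(pk,RP)])
E
```

```text
[0.44367013 0.12236369 0.15877378] 0.06417266840409257 [-1.01339037  0.02967608 -0.3584381 ] 45.47914043068886
0 rows1.7 -0.0883 -0.0106 -0.0615 -0.0010 -0.0035 0.0002
1 rows3.7 -0.1259 0.0924 0.0218 -0.6970 -0.0034 -0.0011
2 rows0.9 -0.1261 0.1277 0.0639 -0.6970 -0.0034 -0.0011
3 rows0.5 -0.1262 0.1469 0.0869 -0.6970 -0.0034 -0.0011
```

carry_out(
  deltas="-0.088 -0.01 -0.06 0 0 0; -0.088 -0.01 -0.06 -0.1 0 0; -0.1 0.02 -0.05 -0.25 0 0; -0.115 0.045 -0.03 -0.42 0 0; -0.126 0.07 -0.01 -0.58 0 0; -0.126 0.092 0.02 -0.696 0 0; -0.126 0.092 0.022 -0.696 0 0; -0.126 0.092 0.022 -0.696 0 0; -0.126 0.092 0.022 -0.696 0 0; -0.126 0.092 0.022 -0.696 0 0; -0.126 0.092 0.022 -0.696 0 0",
)

```text
t: 40.35
ee_pos: [0.5827, 0.1969, 0.1394]
ee_rot: [0.194, 2.903, 1.052]
force: [0.0, 0.4, -1.3]
gripper_width: 0.755
grip_force: 45.6
```

```bash
python3 - <<'E'
from h import *
s=sensors.sense(); print(s['ee_pos'],s['qpos'],s['force'],(cur()[1].inv()*RP).as_rotvec())
pk=PEG[1]-.0075*N; print((np.array(s['ee_pos'])-pk)@np.stack([XS,YB,N]).T)
plan([(pk,RP)])
E
```

```text
[0.58270896 0.19692755 0.13940789] [-0.1971616   0.51302766  1.79021924  0.81993663  1.06494806 -2.13166418] [ 0.00760442  0.40882907 -1.27769594] [-0.00056183  0.00098354  0.00189773]
[ 0.00204945 -0.00188489  0.0871098 ]
0 rows1.4 0.0020 -0.0020 0.0871 -0.0006 0.0010 0.0019
```

carry_out(
  deltas="0.001 -0.002 0.015 0 0 0; 0.001 -0.002 0.03 0 0 0; 0.001 -0.002 0.04 0 0 0; 0.001 -0.002 0.05 0 0 0; 0.001 -0.002 0.058 0 0 0; 0.001 -0.002 0.065 0 0 0; 0.001 -0.002 0.071 0 0 0; 0.001 -0.002 0.076 0 0 0; 0.001 -0.002 0.08 0 0 0; 0.001 -0.002 0.083 0 0 0; 0.001 -0.002 0.085 0 0 0; 0.001 -0.002 0.085 0 0 0",
)

```text
t: 41.85
ee_pos: [0.5884, 0.2495, 0.0718]
ee_rot: [0.196, 2.904, 1.053]
force: [-0.4, 0.7, -0.7]
gripper_width: 0.755
grip_force: 45.5
```

carry_out(
  deltas="0 0 0.0015 0 0 0; 0 0 0.003 0 0 0; 0 0 0.004 0 0 0; 0 0 0.004 0 0 0",
)

```text
t: 42.35
ee_pos: [0.5888, 0.2505, 0.0706]
ee_rot: [0.196, 2.903, 1.053]
force: [-8.1, -17.2, 18.2]
gripper_width: 0.753
grip_force: 48.0
```

Contact at 26 N; back off slightly, release, retract.

carry_out(
  deltas="0 0 -0.0015 0 0 0; 0 0 -0.0015 0 0 0",
)

```text
t: 42.6
ee_pos: [0.5889, 0.2504, 0.0706]
ee_rot: [0.196, 2.903, 1.053]
force: [-3.3, -9.8, 9.0]
gripper_width: 0.755
grip_force: 46.8
```

carry_out(
  deltas="0 0 0 0 0 0; 0 0 0 0 0 0; 0 0 0 0 0 0; 0 0 0 0 0 0; 0 0 -0.02 0 0 0; 0 0 -0.06 0 0 0; 0 0 -0.12 0 0 0; 0 0 -0.15 0 0 0; 0 0 -0.15 0 0 0; 0 0 -0.15 0 0 0",
  jaw=0.0854,
)

```text
t: 43.85
ee_pos: [0.5753, 0.1557, 0.1849]
ee_rot: [0.197, 2.905, 1.053]
force: [0.2, 0.5, -0.4]
gripper_width: 0.997
grip_force: 0.0
```

```bash
python3 - <<'E'
from h import *
s=sensors.sense(); print(s['ee_pos'],s['force'])
home(['wrist','top'],1); home(['wrist'],0)
w=np.array([.6548,-.2513])
plan([([.6,.05,.28],YAW),([w[0],w[1],.28],YAW),([w[0],w[1],.20],YAW)])
E
```

```text
[0.57529242 0.15565762 0.18491936] [ 0.18896277  0.49552045 -0.41408287]
wrist peg 1 2062 n [0.0178 0.0254 0.026  0.0265 0.0273]
   centre u,v -0.0053 -0.0019 span 0.0647 0.0657
top peg 1 162 n [0.011  0.0232 0.0271 0.0295 0.0323]
   centre u,v -0.0047 -0.0017 span 0.0626 0.0643
wrist peg 0 1338 n [0.025  0.0257 0.0261 0.0265 0.0271]
   centre u,v -0.0051 0.0027 span 0.0648 0.0649
0 rows3.7 -0.0390 -0.0168 -0.1392 0.6962 -0.0026 0.0002
1 rows4.9 -0.1335 -0.2402 -0.3262 0.6962 -0.0026 0.0002
2 rows1.3 -0.1337 -0.2915 -0.2648 0.6962 -0.0026 0.0002
```

carry_out(
  deltas="-0.01 -0.005 -0.05 0.18 0 0; -0.02 -0.01 -0.09 0.36 0 0; -0.03 -0.015 -0.12 0.54 0 0; -0.039 -0.017 -0.139 0.696 0 0; -0.133 -0.24 -0.326 0.696 0 0; -0.133 -0.24 -0.326 0.696 0 0; -0.133 -0.24 -0.326 0.696 0 0; -0.133 -0.24 -0.326 0.696 0 0; -0.133 -0.24 -0.326 0.696 0 0; -0.133 -0.24 -0.326 0.696 0 0; -0.133 -0.24 -0.326 0.696 0 0; -0.133 -0.24 -0.326 0.696 0 0; -0.133 -0.24 -0.326 0.696 0 0",
)

```text
t: 45.62
ee_pos: [0.6547, -0.2502, 0.2815]
ee_rot: [-0.209, -3.134, -0.0]
force: [0.3, -0.1, 0.3]
gripper_width: 1.002
grip_force: 0.0
```

```bash
python3 - <<'E'
from h import *
print(cur()[0])
for n in('wrist','top'):
    C=cloud(cam(n)); r=np.hypot(C[...,0]-.655,C[...,1]+.251)
    m=(r<.045)&(C[...,2]>.128)&(C[...,2]<.142); q=C[m]; print(n,len(q),cv2.minEnclosingCircle(q[:,:2].astype(np.float32)),np.median(q[:,2]))
    m=(r<.03)&(C[...,2]>.16); q=C[m]; print(cv2.minEnclosingCircle(q[:,:2].astype(np.float32)) if len(q) else '',np.median(q[:,2]))
plan([([.6548,-.2513,.115],YAW)])
E
```

```text
[ 0.65474611 -0.25018301  0.28151794]
wrist 2085 ((0.655148983001709, -0.2505343556404114), 0.03301442414522171) 0.13511227597833397
((0.6445236802101135, -0.2495669275522232), 0.02628229558467865) 0.3601368714083445
top 119 ((0.6548072695732117, -0.2524746060371399), 0.03353836387395859) 0.1354346653063878
((0.6548151969909668, -0.2510264217853546), 0.029936673119664192) 0.6943535387696377
0 rows2.7 -0.0000 -0.0006 0.1667 -0.0001 0.0002 0.0015
```

carry_out(
  deltas="0 -0.0005 0.05 0 0 0; 0 -0.0005 0.09 0 0 0; 0 -0.0005 0.12 0 0 0; 0 -0.0005 0.14 0 0 0; 0 -0.0005 0.155 0 0 0; 0 -0.0005 0.162 0 0 0; 0 -0.0005 0.167 0 0 0; 0 -0.0005 0.167 0 0 0; 0 -0.0005 0.167 0 0 0",
)

```text
t: 46.85
ee_pos: [0.6551, -0.2526, 0.1151]
ee_rot: [0.212, 3.133, -0.001]
force: [-0.5, 0.6, 0.3]
gripper_width: 1.0
grip_force: 0.0
```

carry_out(
  deltas="0 0 0 0 0 0; 0 0 0 0 0 0; 0 0 0 0 0 0; 0 0 0 0 0 0; 0 0 0 0 0 0; 0 0 0 0 0 0",
  jaw=0.05,
)

```text
t: 47.6
ee_pos: [0.655, -0.2524, 0.1157]
ee_rot: [0.212, 3.133, -0.001]
force: [-1.7, 1.3, 6.0]
gripper_width: 0.758
grip_force: 43.6
```

carry_out(
  deltas="0 0.0005 -0.004 0 0 0; 0 0.0005 -0.01 0 0 0; 0 0.0005 -0.018 0 0 0; 0 0.0005 -0.026 0 0 0; 0 0.0005 -0.034 0 0 0; 0 0.0005 -0.042 0 0 0; 0 0.0005 -0.05 0 0 0; 0 0.0005 -0.058 0 0 0; 0 0.0005 -0.066 0 0 0; 0 0.0005 -0.074 0 0 0; 0 0.0005 -0.085 0 0 0; 0 0.0005 -0.11 0 0 0; 0 0.0005 -0.11 0 0 0; 0 0.0005 -0.11 0 0 0",
)

```text
t: 49.35
ee_pos: [0.6544, -0.2516, 0.2239]
ee_rot: [-0.212, -3.134, -0.0]
force: [0.4, 0.5, -1.4]
gripper_width: 0.766
grip_force: 44.6
```

```bash
python3 - <<'E'
from h import *
s=sensors.sense(); print(s['ee_pos'],s['gripper_width']*.0854,s['force'],s['grip_force'])
pk=PEG[2]-.007*N
a=cam('wrist'); save(a,'w8.png')
T=cloud(cam('top')); r=np.hypot(T[...,0]-.655,T[...,1]+.251)
plan([([.6,-.05,.26],YAW),([.48,.10,.24],YAW),(pk+.085*N,RP)])
E
```

```text
[ 0.65441113 -0.25164175  0.22390162] 0.06544112234813729 [ 0.360083    0.54437439 -1.4349442 ] 44.63704948313534
0 rows3.4 0.0807 0.1924 -0.0366 0.0006 -0.0020 0.0002
1 rows3.1 0.2197 0.3249 -0.0162 0.0006 -0.0020 0.0002
2 rows3.7 0.2148 0.4341 0.0870 -0.6954 -0.0020 -0.0005
```

View pics/w8.png

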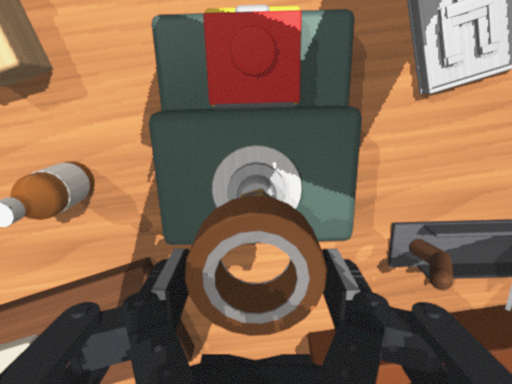

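Wheel A is off the spindle and held square. Taking it to peg 2.

carry_out(
  deltas="0.08 0.192 -0.037 0 0 0; 0.08 0.192 -0.037 0 0 0; 0.08 0.192 -0.037 0 0 0; 0.08 0.192 -0.037 0 0 0; 0.22 0.325 -0.016 0 0 0; 0.22 0.325 -0.016 0 0 0; 0.22 0.325 -0.016 0 0 0; 0.22 0.325 -0.016 0 0 0; 0.22 0.345 0 -0.17 0 0; 0.218 0.37 0.02 -0.34 0 0; 0.216 0.4 0.05 -0.52 0 0; 0.215 0.434 0.087 -0.696 0 0; 0.215 0.434 0.087 -0.696 0 0; 0.215 0.434 0.087 -0.696 0 0; 0.215 0.434 0.087 -0.696 0 0; 0.215 0.434 0.087 -0.696 0 0; 0.215 0.434 0.087 -0.696 0 0",
)

```text
t: 51.58
ee_pos: [0.5005, 0.2073, 0.1388]
ee_rot: [0.193, 2.903, 1.051]
force: [0.6, -0.5, -0.2]
gripper_width: 0.763
grip_force: 45.3
```

```bash
python3 - <<'E'
from h import *
s=sensors.sense(); print(s['ee_pos'],s['qpos'],s['force'],(cur()[1].inv()*RP).as_rotvec())
pk=PEG[2]-.007*N; print((np.array(s['ee_pos'])-pk)@np.stack([XS,YB,N]).T)
plan([(pk,RP)])
E
```

```text
[0.50048473 0.20725975 0.13880958] [-0.20985127  0.43122833  1.97397179  0.85995567  1.00268183 -2.22812707] [ 0.55204358 -0.48241403 -0.21161781] [-0.00093215  0.00176997  0.00294365]
[ 0.00107289 -0.00115804  0.08664604]
0 rows1.4 0.0013 -0.0010 0.0866 -0.0009 0.0018 0.0029
```

carry_out(
  deltas="0.001 -0.001 0.015 0 0 0; 0.001 -0.001 0.03 0 0 0; 0.001 -0.001 0.04 0 0 0; 0.001 -0.001 0.05 0 0 0; 0.001 -0.001 0.058 0 0 0; 0.001 -0.001 0.065 0 0 0; 0.001 -0.001 0.071 0 0 0; 0.001 -0.001 0.076 0 0 0; 0.001 -0.001 0.08 0 0 0; 0.001 -0.001 0.083 0 0 0; 0.001 -0.001 0.085 0 0 0; 0.001 -0.001 0.087 0 0 0; 0.001 -0.001 0.087 0 0 0",
)

```text
t: 53.2
ee_pos: [0.5063, 0.2607, 0.0714]
ee_rot: [0.196, 2.903, 1.053]
force: [-8.1, -19.5, 20.0]
gripper_width: 0.76
grip_force: 47.8
```

carry_out(
  deltas="0 0 -0.0015 0 0 0; 0 0 -0.0015 0 0 0",
)

```text
t: 53.45
ee_pos: [0.5066, 0.2605, 0.0715]
ee_rot: [0.196, 2.903, 1.053]
force: [-2.5, -8.2, 7.3]
gripper_width: 0.762
grip_force: 46.3
```

carry_out(
  deltas="0 0 0 0 0 0; 0 0 0 0 0 0; 0 0 0 0 0 0; 0 0 0 0 0 0; 0 0 -0.02 0 0 0; 0 0 -0.06 0 0 0; 0 0 -0.12 0 0 0; 0 0 -0.16 0 0 0; 0 0 -0.19 0 0 0; 0 0 -0.19 0 0 0; 0 0 -0.19 0 0 0",
  jaw=0.0854,
)

```text
t: 54.82
ee_pos: [0.4894, 0.1406, 0.2163]
ee_rot: [0.197, 2.905, 1.054]
force: [-0.4, -0.3, -0.6]
gripper_width: 1.001
grip_force: 0.0
```

```bash
python3 - <<'E'
from h import *
s=sensors.sense(); print(s['ee_pos'],s['force'])
for k in range(3): home(['wrist'],k)
a=cam('scene'); save(a,'s2.png',k=1.5)
C=cloud(cam('top')); h=a['color'].astype(int); W=cloud(a); m=(h[...,0]>90)&(h[...,1]<50)&(h[...,2]<50)&(W[...,2]>.06)&(W[...,2]<.15)&(abs(W[...,1]+.24)<.08); print('cover',m.sum(),np.percentile(W[m][:,2],[2,50,98]))
E
```

```text
[0.48942647 0.14059018 0.21633323] [-0.41131068 -0.29552868 -0.6250372 ]
wrist peg 0 824 n [0.025  0.0257 0.0261 0.0265 0.0272]
   centre u,v -0.0056 0.0032 span 0.0654 0.0651
wrist peg 1 1386 n [0.0106 0.0251 0.026  0.0265 0.0271]
   centre u,v -0.0058 -0.0017 span 0.0647 0.065
wrist peg 2 1457 n [0.0249 0.0256 0.0261 0.0266 0.0273]
   centre u,v -0.0059 0.0001 span 0.0648 0.0645Traceback (most recent call last):
  File "<stdin>", line 5, in <module>
    return _quantile_unchecked(
        a, q, axis, out, overwrite_input, method, keepdims, weights)
    return _ureduce(a,
                    func=_quantile_ureduce_func,
    ...<5 lines>...
                    overwrite_input=overwrite_input,
                    method=method)
    r = func(a, **kwargs)
    result = _quantile(arr,
                       quantiles=q,
    ...<2 lines>...
                       out=out,
                       weights=wgt)
    slices_having_nans = np.isnan(arr[-1, ...])
                                  ~~~^^^^^^^^^
IndexError: index -1 is out of bounds for axis 0 with size 0
```

View pics/s2.png

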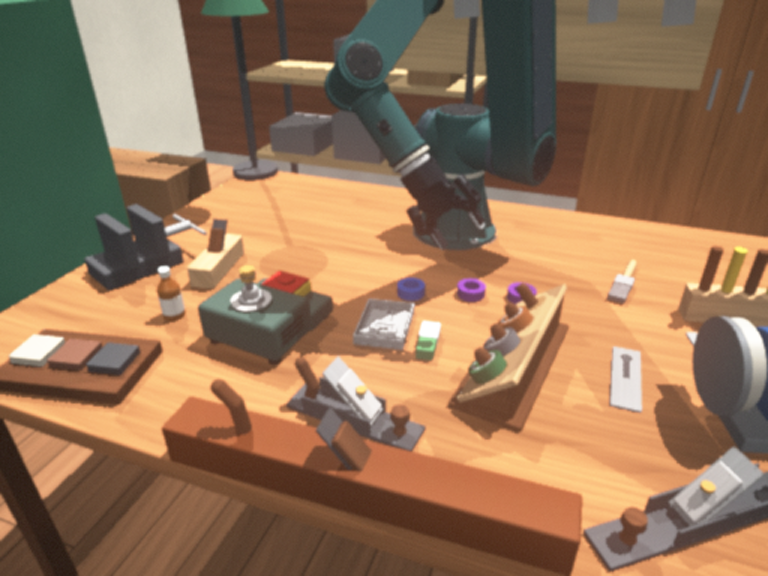

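Scene shows green, grey and tan wheels home on pegs (486,365), (503,338), (517,318), washer in the tray (385,325), cover shut (287,285), and everything else where it was. Handing in.

```bash
python3 - <<'E'
from h import *
print(workorder.job_done())
E
```

```text
the job is handed in; nothing more can be done
None
```

The job is handed in: the cover is shut, the nut is unscrewed to its stop, the washer lies flat in the tray, and the tan, green and grey wheels hang fully home on their pegs. No cream wheel was on the bench.

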